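# Unstop the stuck jars and nest the beakers for washing

### The job

Clear the sampling bench for washing up. First open both jars: twist each jammed tapered stopper to break it free, pull it straight out, and set it down gently inside the green wash tray beside the big beaker. Then nest all the other steel beakers that are there into the big beaker on the tray, one inside the other in size order, widest first, leaving the scale, funnel and bottle alone.

Things in the scene. Friction and masses are not known exactly. Their poses are not given: they have to be found in the camera images.
- stopper1_grip (a point): Grip of jar 1's off-white plastic stopper (110 g): an upright bar 52 mm long (its x), 14 mm thick (its y), standing 36 mm above a round flange 58 mm across and 6 mm thick. Point: middle of the bar, 16 mm below its top, 26 mm above the flange's underside; z up along the stopper's axis. Moves as one piece with the stopper.
- stopper2_grip (a point): Grip of jar 2's off-white plastic stopper (110 g): an upright bar 52 mm long (its x), 14 mm thick (its y), standing 36 mm above a round flange 58 mm across and 6 mm thick. Point: middle of the bar, 16 mm below its top, 26 mm above the flange's underside; z up along the stopper's axis. Moves as one piece with the stopper.
- stopper1: Jar 1's tapered stopper; origin at the centre of its flange's underside, which rests on the jar's rim. Below it a plug 44 mm long, 44 mm wide at the top, ending in a 42 mm cross-bar foot. It is jammed: no straight pull frees it. Turned about its upright axis, either way, by 55 to 90 degrees (0.2 to 0.4 N m) it breaks free and lifts straight out, clear after 46 mm.
- stopper2: Jar 2's tapered stopper; origin at the centre of its flange's underside, which rests on the jar's rim. Below it a plug 44 mm long, 44 mm wide at the top, ending in a 42 mm cross-bar foot. It is jammed: no straight pull frees it. Turned about its upright axis, either way, by 55 to 90 degrees (0.2 to 0.4 N m) it breaks free and lifts straight out, clear after 46 mm.
- seat1 (a joint): How far the taper seat inside jar 1's neck has been turned with its stopper, rad, 0 while jammed, + anticlockwise from above; it lags the stopper by about 0.1 rad, counts as broken free beyond 0.4 either way, and stays where it was turned.
- seat2 (a joint): The same for jar 2.
- jar1: Glass jar of 110 mm diameter on a 130 mm square steel foot plate, fixed to the bench, with an upright steel neck of 62 mm diameter whose rim is 160 mm above the bench; with the stopper in, its grip bar's top is 202 mm above the bench. Origin on its axis at bench height, z up; the jammed stopper's x lies along the jar's x.
- jar2: A jar like jar 1.
- tray: Green plastic wash tray, fixed, 220 mm (its x) by 300 mm (its y), walls 28 mm high and 5 mm thick, floor 5 mm thick. Origin at the centre of its underside, on the bench, z up. The big beaker stands in its +y half; the -y half is empty.
- beaker_big_mid (a point): Plain stainless-steel straight-sided open beaker, outside diameter 88 mm, height 60 mm, wall 3 mm, floor 4 mm thick, 300 g. Point: on its axis half-way up (30 mm above its underside), z up along its axis. The big one; stands loose in the tray, the others go into it. It stays standing in the tray.
- beaker_wide_mid (a point): Plain stainless-steel straight-sided open beaker, outside diameter 68 mm, height 88 mm, wall 3 mm, floor 4 mm thick, 180 g. Point: on its axis half-way up (44 mm above its underside), z up along its axis. The widest of the others; starts upright on the bench; may be absent. Nests inside the big one and then stands 32 mm out of it.
- beaker_middle_mid (a point): Plain stainless-steel straight-sided open beaker, outside diameter 51 mm, height 116 mm, wall 3 mm, floor 4 mm thick, 140 g. Point: on its axis half-way up (58 mm above its underside), z up along its axis. The middle one; starts upright on the bench; may be absent. Nests inside the wide one and then stands 32 mm out of it.
- beaker_slim_mid (a point): Plain stainless-steel straight-sided open beaker, outside diameter 34 mm, height 144 mm, wall 2.5 mm, floor 4 mm thick, 100 g. Point: on its axis half-way up (72 mm above its underside), z up along its axis. The slimmest and tallest; starts upright on the bench; may be absent. Nests inside the middle one and then stands 32 mm out of it.
- beaker_big: The loose beaker itself, origin at the centre of its underside.
- beaker_wide: The loose beaker itself, origin at the centre of its underside.
- beaker_middle: The loose beaker itself, origin at the centre of its underside.
- beaker_slim: The loose beaker itself, origin at the centre of its underside.
- scale: White weighing scale, 170 x 160 x 52 mm, loose, to be left alone; origin at the centre of its underside.
- funnel: Metal funnel standing mouth down, 110 mm diameter, 105 mm high, loose, to be left alone; origin at the centre of its underside.
- bottle: Amber bottle, 60 mm diameter, 150 mm high, loose, to be left alone; origin at the centre of its underside.

How it is judged (in metres and radians):
On the way, in this order (a step that is already met when the one before it is completed fails the run):
1. both stoppers have been twisted free and lie in the wash tray ((value of joint seat1 above 0.4 rad or value of joint seat1 below -0.4 rad) and x of stopper1_grip in the frame of tray between -0.105 and 0.105 m and y of stopper1_grip in the frame of tray between -0.145 and 0.145 m and z of each of stopper1_grip, stopper2_grip in the frame of tray below 0.085 m and (value of joint seat2 above 0.4 rad or value of joint seat2 below -0.4 rad) and x of stopper2_grip in the frame of tray between -0.105 and 0.105 m and y of stopper2_grip in the frame of tray between -0.145 and 0.145 m), for 0.2 s.
2. the beakers are nested in the big one in size order (angle between each of beaker_wide_mid, beaker_middle_mid, beaker_slim_mid's own z axis and vertical below 0.2 rad and z of beaker_wide_mid in the frame of beaker_big_mid below 0.025 m and horizontal distance between beaker_wide_mid and beaker_big_mid below 0.01 m and z of beaker_middle_mid in the frame of beaker_big_mid below 0.043 m and horizontal distance between beaker_middle_mid and beaker_big_mid below 0.02 m and z of beaker_slim_mid in the frame of beaker_big_mid below 0.062 m and horizontal distance between beaker_slim_mid and beaker_big_mid below 0.027 m and horizontal distance between beaker_middle_mid and beaker_wide_mid below 0.011 m and horizontal distance between beaker_slim_mid and beaker_middle_mid below 0.011 m and horizontal distance between beaker_slim_mid and beaker_wide_mid below 0.021 m), for 0.2 s.
At the end, for the whole second after the job is handed in: Both stoppers broken free (seat turned over 0.4 rad) and inside the tray, grip point under 85 mm above its underside; big beaker upright in the tray; every other beaker present upright within 0.2 rad and fully down (5 mm) inside the next larger one; all at rest (0.03 m/s) (all of step 1 and all of step 2 and angle between beaker_big_mid's own z axis and vertical below 0.1 rad and z of beaker_big_mid in the frame of tray below 0.042 m and x of beaker_big_mid in the frame of tray between -0.09 and 0.09 m and y of beaker_big_mid in the frame of tray between -0.13 and 0.13 m and linear speed of each of beaker_big, beaker_wide, beaker_middle, beaker_slim, stopper1, stopper2 below 0.03 m/s); the robot touches nothing.
It fails at once if the scale is pushed more than 30 mm (distance of scale from where it was at the start of the episode above 0.03 m).
It fails at once if the funnel is pushed more than 30 mm (distance of funnel from where it was at the start of the episode above 0.03 m).
It fails at once if the bottle is pushed more than 30 mm (distance of bottle from where it was at the start of the episode above 0.03 m).
It fails at once if a stopper is dropped or thrown (faster than 1.2 m/s) (linear speed of any of stopper1, stopper2 above 1.2 m/s).
Of beaker_wide, beaker_middle, beaker_slim only 2 to 3 are there at a start; the rules pass over those that are not, and their reading is None.
At some moment in a run one of beaker_wide, beaker_big may be knocked a few centimetres aside while the robot is not near it.
It also fails if it takes over 210 s, if anything falls off the work surface, if the arm or the gripper's body presses on something with over 40 N, if the wrist force passes 120 N, or if a joint passes its speed limit or range.

### The arm

A 6-joint arm with a two-finger parallel gripper is mounted at the origin on the work surface. World frame = base frame: x ahead of the robot, y to its left, z up, the work surface at z = 0. Lengths are in mm, angles in degrees, forces in N, time in s.
With the tool pointing down it reaches from about 350 to 850 mm from the base axis. Payload 8.1 kg.
Tool frame: the origin (TCP) lies midway between the tips of the shut fingers; the grasp point (between the pads) lies 19 mm behind it; z points along the fingers, y is the direction in which the jaws open and shut (so a half turn about z gives the same grasp; the last joint's range is limited). The gripper opens to 85 mm and grips with 20 to 120 N. Pads are 22 mm wide; open, the fingers measure 114 mm over their backs; the gripper's body (76 mm by 85 mm) begins 54 mm behind the grasp point. The pads swing forward as they close: fully open they stand 13 mm farther back than shut.
Start: joints at [-76.112, 7.471, 85.268, -0, 87.261, -4.893], TCP at [193.197, -568.05, 231.292] pointing down, gripper open.
Joint ranges: [-169.43, 169.43], [-51.17, 129.36], [1.28, 143.12], [-76.62, 256.62], [0, 156.53], [-152.29, 152.29]. Speed limits (degrees/s): [136.94, 136.94, 159.86, 180, 180, 180].

### API

Orientations are given as [roll, pitch, yaw] about the fixed x, y, z axes, in that order (R = Rz(yaw) Ry(pitch) Rx(roll)).
In Python, from bench import r gives the robot as it stands.
- The arm moves only by the shell command python3 -m jog 'ROWS' [FORCE]. ROWS is JSON, a list of rows, each a list of 5 numbers: the shift along the tool's x, y, z in m, then the turn about the tool's z in rad, then the opening, from 0 (shut) to 1 (fully open). A call has 1 to 20 rows; each row is the pose to reach, as a shift and turn from the pose measured when the call began, along the tool's axes at that moment; what a row does not reach only later rows make up. A row lasts 1/10 s, in which the tool goes at most 50 mm and 8.59 degrees, less where a joint would pass 70% of its speed; a pose out of reach is approached as far as the arm can. A call with a gripper value outside its range is refused whole. The fingers move at their own pace and stop on an object; FORCE is the grip in N (left out, the last holds). Time passes only in rows, so rows that repeat a pose let the fingers close. It gives the time, the measured TCP pose, the force and the opening at its end, in the units of the state.
- r.sense(): the state, without advancing time (a new reading comes with each control period).
- r.snapshot(name): name is "side" or "top" or "wrist"; returns a dict with "pixels" (420x560x3 uint8, red, green, blue), "K" (3x3 intrinsics, pixels), "k1" (the pictures are not rectified: a ray, as slopes to the right and down, at radius r is drawn at 1 + k1 r^2 times it, then the intrinsics apply), "R" (3x3) and "t" (3): a world point X has camera coordinates R X + t. Camera axes: x right, y down, z forward; pixel columns grow to the right and rows downward; lengths in mm; the calibration is good to about 2 mm. A picture is of the moment at which its call begins. There is no depth.
- r.hand_in(): hands the job in, once; it reports no verdict.
The state is a dict: "time": time; "joint_pos": joint angles; "qd": joint speeds; "joint_efforts": joint torques, N m; "tool_pos": TCP position; "tcp_rot": TCP orientation; "ft_force": force on the tool from outside, world axes, zero at the start; "wrist_torque": the same for the moment, N m; "finger_gap": finger opening in mm.
Only numpy, scipy, OpenCV 4.12 (cv2) and the standard library are available. Lean on these libraries where they do the work, as an engineer would, in place of code of your own. Each camera call takes 0.05 s, during which the arm holds its last target.

## Working session

There is one attempt and no reset: what is moved stays moved. The work goes in short steps, Python scripts to look and compute and a shell command to move; the robot and the scene stay as the last step left them, time stands still between calls to the robot, and variables do not carry over. Pictures are saved under pics/ and viewed, and the job is handed in when it is done.

```bash
ls; mkdir -p pics; cat > h.py <<'E'
import numpy as np, cv2
from bench import r
def snap(n,f):
    s=r.snapshot(n); cv2.imwrite('pics/'+f+'.png',cv2.cvtColor(np.asarray(s['pixels'],dtype=np.uint8),cv2.COLOR_RGB2BGR)); np.save('pics/'+f+'.npy',s,allow_pickle=True); return s
def load(f): return np.load('pics/'+f+'.npy',allow_pickle=True).item()
def ray(s,u,v):
    K=np.array(s['K']);k=s['k1']
    d=np.array([(u-K[0,2])/K[0,0],(v-K[1,2])/K[1,1]])
    x=d.copy()
    for _ in range(30): x=d/(1+k*(x@x))
    R=np.array(s['R']);t=np.array(s['t'])
    return -R.T@t, R.T@np.array([x[0],x[1],1])
def onz(s,u,v,z):
    o,d=ray(s,u,v); return (o+d*(z-o[2])/d[2]).round(1)
def proj(s,X):
    c=np.array(s['R'])@np.array(X,float)+np.array(s['t']);x=c[:2]/c[2];x=x*(1+s['k1']*(x@x));K=np.array(s['K'])
    return np.array([K[0,0]*x[0]+K[0,2],K[1,1]*x[1]+K[1,2]]).round(1)
E
python3 - <<'E'
from h import *
for n in('side','top','wrist'):
    s=snap(n,n+'0'); print(n,np.array(s['K']).round(1).tolist(),s['k1'],(-np.array(s['R']).T@np.array(s['t'])).round(0))
print(r.sense())
E
```

```text
pics
side [[439.6, 0.0, 276.9], [0.0, 439.6, 213.2], [0.0, 0.0, 1.0]] -0.01543647209637382 [276. 687. 847.]
top [[397.7, 0.0, 280.0], [0.0, 397.7, 207.4], [0.0, 0.0, 1.0]] -0.11006404741288628 [ 436.  -10. 1113.]
wrist [[289.3, 0.0, 278.8], [0.0, 289.3, 208.8], [0.0, 0.0, 1.0]] -0.011024503342962165 [ 267. -543.  372.]
{'time': 0.15, 'joint_pos': array([-7.61096290e+01,  7.50681919e+00,  8.53132496e+01,  1.80296421e-04,
        8.72632520e+01, -4.88985078e+00]), 'qd': array([ 0.00172606, -0.11029307, -0.16388148,  0.00670685,  0.01230494,
        0.04789924]), 'joint_efforts': array([ 1.27459869e-03, -5.70061183e+01, -5.01158881e+01, -1.66996979e-04,
        9.50903777e-03, -9.30437594e-07]), 'tool_pos': array([ 193.11608815, -567.6282365 ,  230.48448023]), 'tcp_rot': array([-1.79916998e+02, -7.28171820e-03,  1.87802077e+01]), 'ft_force': array([0.2961931 , 0.08051351, 0.0666529 ]), 'wrist_torque': array([-0.02136401,  0.0517095 , -0.01560026]), 'finger_gap': 85.38070235707492}
```

View pics/top0.png

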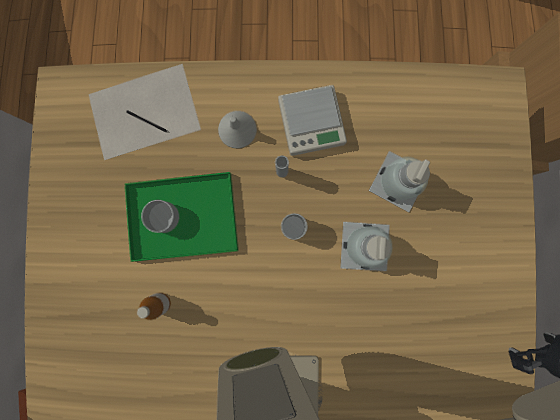

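View pics/side0.png

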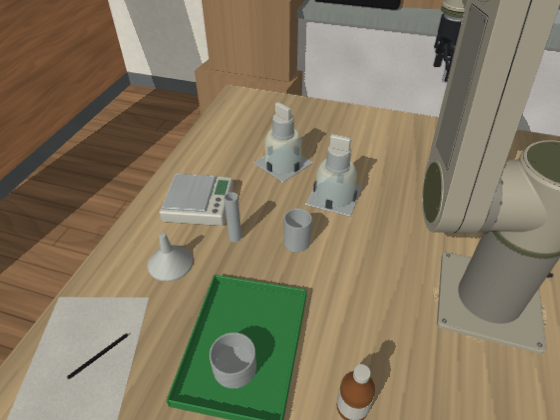

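View pics/wrist0.png

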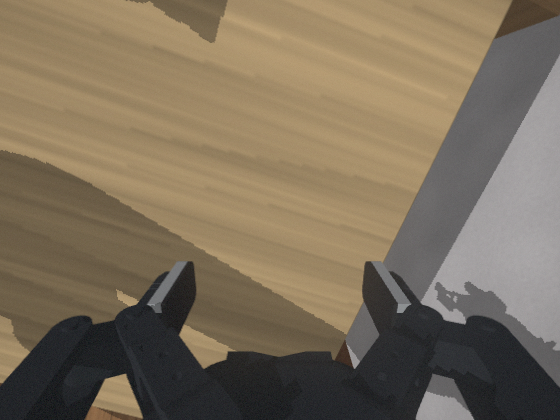

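The top view shows the slim beaker at about (282,163), a wide-looking one at (294,227), and no middle beaker. The big beaker is at (160,216) in the tray, with jar stoppers at (376,247) and (417,174). Next I'll enlarge and measure.

```bash
python3 - <<'E'
from h import *
a=cv2.imread('pics/top0.png');b=cv2.imread('pics/side0.png')
cv2.imwrite('pics/top0z1.png',cv2.resize(a[140:290,330:450],None,fx=4.8,fy=4,interpolation=3)[:600])
cv2.imwrite('pics/top0z1.png',cv2.resize(a[140:285,330:450],None,fx=4,fy=4,interpolation=3))
cv2.imwrite('pics/top0z2.png',cv2.resize(a[140:280,115:315],None,fx=4,fy=4,interpolation=3))
cv2.imwrite('pics/side0z1.png',cv2.resize(b[90:220,250:370],None,fx=4.5,fy=4.5,interpolation=3))
E
```

```text
(no output)
```

View pics/top0z1.png

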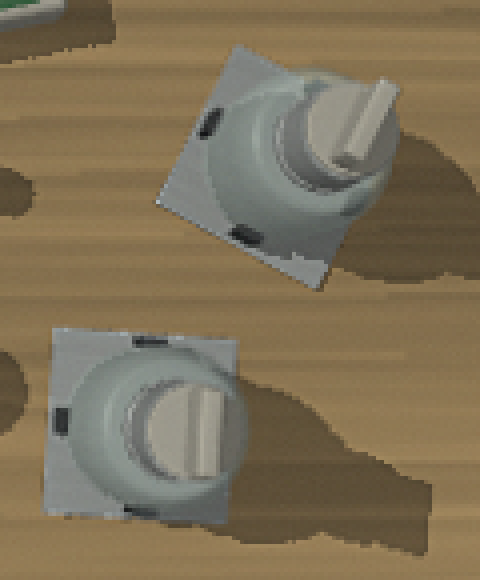

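View pics/top0z2.png

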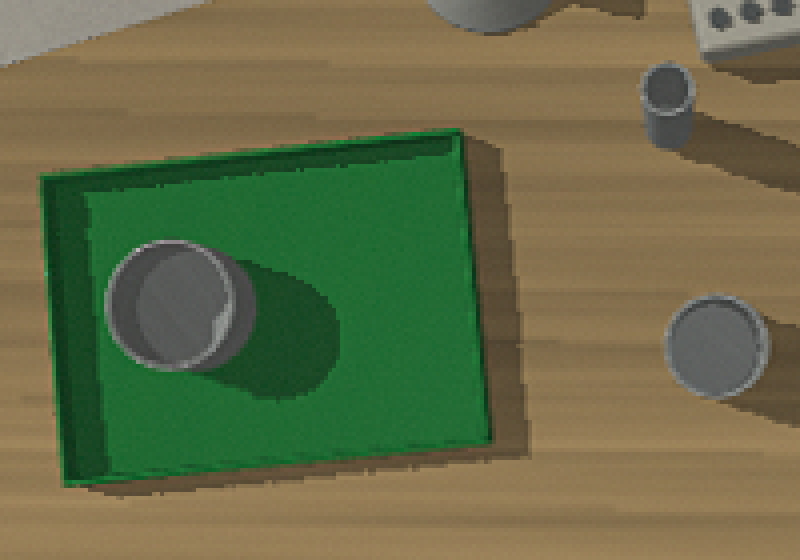

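View pics/side0z1.png

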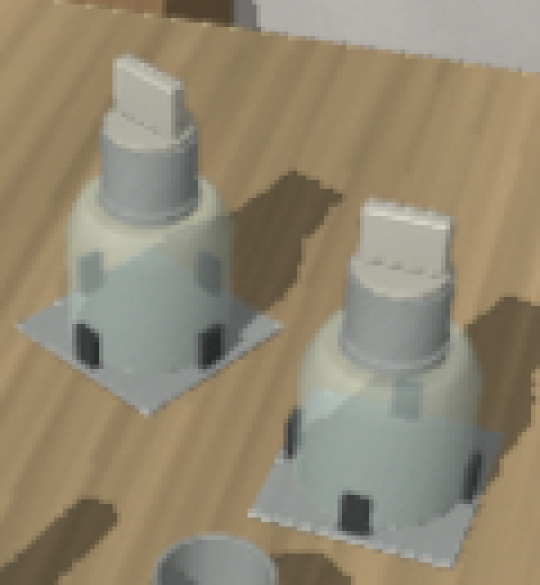

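```bash
cat >> h.py <<'E'
def zp(u,v,ox,oy,sc): return ((u+.5)/sc-.5+ox,(v+.5)/sc-.5+oy)
E
python3 - <<'E'
from h import *
s=load('top0');q=load('side0')
T=lambda u,v,z:onz(s,*zp(u,v,330,140,4),z)
U=lambda u,v,z:onz(s,*zp(u,v,115,140,4),z)
V=lambda u,v,z:onz(q,*zp(u,v,250,90,4.5),z)
for name,cs,bt,sd in (('A',[(52,328),(239,340),(228,523),(43,514)],[(203,388),(222,388),(221,475),(203,477)],[(363,199),(451,212),(450,222),(362,204)]),
               ('B',[(240,45),(352,98),(320,290),(157,202)],[(385,80),(400,90),(354,165),(340,158)],[(124,57),(183,86),(176,89),(116,62)])):
    P=[T(*c,4) for c in cs]; print(name,'foot',P, 'diag mids',(P[0]+P[2])/2,(P[1]+P[3])/2)
    B=np.array([T(*c,202) for c in bt]); print('bartop',B.tolist(),B.mean(0)); d=B[0]+B[1]-B[2]-B[3]; print('ang',np.degrees(np.arctan2(d[1],d[0])),np.hypot(*d[:2])/2)
    S=np.array([V(*c,202) for c in sd]); print('side bartop',S.tolist(),S.mean(0))
    d=S[0]+S[3]-S[1]-S[2]; print('ang',np.degrees(np.arctan2(d[1],d[0])),np.hypot(*d[:2])/2)
# tray outer top corners z=28
P=[U(*c,28) for c in((41,176),(461,129),(492,441),(66,486))];print('tray',P,sum(P)/4)
# beaker rims
print('slim',U(667,88,144)); print('wide',U(717,346,88),U(666,346,88),U(769,346,88)); print('big',U(170,305,65),U(106,305,65),U(236,305,65))
E
```

```text
A foot [array([ 478.3, -176.9,    4. ]), array([ 470. , -308.8,    4. ]), array([ 342.4, -299.6,    4. ]), array([ 349.2, -169.9,    4. ])] diag mids [ 410.35 -238.25    4.  ] [ 409.6  -239.35    4.  ]
bartop [[436.4, -234.0, 202.0], [436.4, -245.1, 202.0], [386.6, -244.0, 202.0], [385.5, -233.5, 202.0]] [ 411.225 -239.15   202.   ]
ang -0.9102833563568893 50.35635511035322
side bartop [[437.5, -241.8, 202.0], [387.7, -243.8, 202.0], [386.4, -234.2, 202.0], [437.0, -236.9, 202.0]] [ 412.15  -239.175  202.   ]
ang -0.39946609368271924 50.201220104694684
B foot [array([ 680.1, -313.9,    4. ]), array([ 642.6, -394.3,    4. ]), array([ 505.3, -367.5,    4. ]), array([ 567.1, -252. ,    4. ])] diag mids [ 592.7 -340.7    4. ] [ 604.85 -323.15    4.  ]
bartop [[616.6, -345.8, 202.0], [610.8, -354.7, 202.0], [566.1, -325.6, 202.0], [570.1, -317.3, 202.0]] [ 590.9  -335.85  202.  ]
ang -32.275644314577605 53.93329213018617
side bartop [[613.3, -348.5, 202.0], [568.6, -326.8, 202.0], [571.7, -322.3, 202.0], [616.2, -341.4, 202.0]] [ 592.45 -334.75  202.  ]
ang -24.579314115696206 49.04406182199835
tray [array([581.8, 433.3,  28. ]), array([614.1, 136.8,  28. ]), array([399.8, 113. ,  28. ]), array([366.1, 409.1,  28. ])] [490.45 273.05  28.  ]
slim [620.7  -5.9 144. ]
wide [463.3 -38.3  88. ] [463.2  -5.5  88. ] [463.4 -71.8  88. ]
big [489.7 326.   65. ] [489.6 370.   65. ] [489.9 281.   65. ]
```

```bash
cat >> h.py <<'E'
def go(x,y,z,yaw=None):
    s=r.sense();p=s['tool_pos'];w=s['tcp_rot'];a=np.radians(w[2])
    from scipy.spatial.transform import Rotation as Ro
    Rm=Ro.from_euler('xyz',w,degrees=True).as_matrix()
    d=Rm.T@(np.array([x,y,z])-p)
    t=0 if yaw is None else -((yaw-w[2]+180)%360-180)
    print('shift m',(d/1000).round(4),'turn rad',np.radians(t).round(3),'| rows',int(np.ceil(max(np.linalg.norm(d)/50,abs(t)/8.59))),'t',round(s['time'],2),'pos',p.round(1),'rot',w.round(2),'gap',round(s['finger_gap'],1),'F',s['ft_force'].round(1))
E
python3 -c "
from h import *
go(411,-239,320,-3)"
```

```text
shift m [ 0.3121 -0.2411 -0.0891] turn rad 0.38 | rows 9 t 0.15 pos [ 193.1 -567.6  230.5] rot [-1.7992e+02 -1.0000e-02  1.8780e+01] gap 85.4 F [0.3 0.1 0.1]
```

```bash
python3 -m jog '[[0,0,-0.05,0,1],[0.05,-0.04,-0.089,0.15,1],[0.1,-0.08,-0.089,0.25,1],[0.15,-0.12,-0.089,0.38,1],[0.2,-0.155,-0.089,0.38,1],[0.24,-0.185,-0.089,0.38,1],[0.28,-0.215,-0.089,0.38,1],[0.312,-0.241,-0.089,0.38,1],[0.312,-0.241,-0.089,0.38,1],[0.312,-0.241,-0.089,0.38,1],[0.312,-0.241,-0.089,0.38,1]]' 40; python3 - <<'E'
from h import *
go(411,-239,173,-3); s=snap('wrist','w1')
for P in [(411,-239,202),(437,-240,202),(385,-238,202)]: print(proj(s,P))
E
```

```text
time: 1.25
tool_pos: [411.4, -238.0, 319.7]
tcp_rot: [-179.9, 0.0, -2.8]
ft_force: [-0.3, -0.2, -0.1]
finger_gap: 85.2
shift m [-0.0003  0.0012  0.1467] turn rad 0.004 | rows 3 t 1.25 pos [ 411.4 -238.   319.7] rot [-1.7992e+02  4.0000e-02 -2.7900e+00] gap 85.2 F [-0.3 -0.2 -0.1]
[280.1 204.5]
[279.8 177.1]
[280.3 230.4]
```

View pics/w1.png

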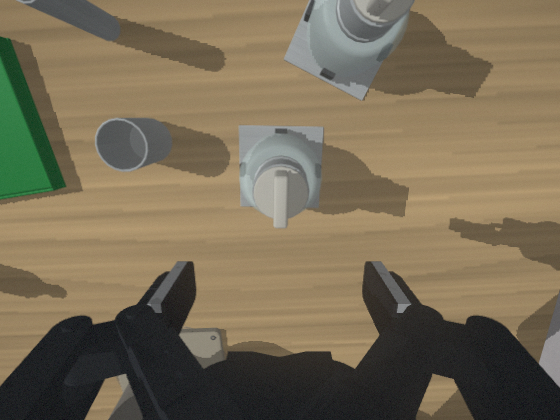

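The wrist view shows the bar at (280,174)-(280,228), centred and parallel to the tool x, so the estimate holds. I'll descend, close and twist.

```bash
python3 -m jog '[[0.001,0.001,0.04,0,1],[0.001,0.001,0.08,0,1],[0.001,0.001,0.115,0,1],[0.001,0.001,0.135,0,1],[0.001,0.001,0.146,0,1],[0.001,0.001,0.146,0,1],[0.001,0.001,0.146,0,0],[0.001,0.001,0.146,0,0],[0.001,0.001,0.146,0,0],[0.001,0.001,0.146,0,0],[0.001,0.001,0.146,0,0],[0.001,0.001,0.146,0,0],[0.001,0.001,0.146,0,0],[0.001,0.001,0.146,0,0]]' 80; python3 - <<'E'
from h import *
go(411,-239,174,72);print(r.sense()['wrist_torque'])
E
```

```text
time: 2.7
tool_pos: [412.0, -239.8, 174.3]
tcp_rot: [-179.9, 0.0, -2.9]
ft_force: [-1.0, 2.2, 6.3]
finger_gap: 12.7
shift m [-0.0011 -0.0007  0.0003] turn rad -1.307 | rows 9 t 2.7 pos [ 412.  -239.8  174.3] rot [-1.7993e+02  1.0000e-02 -2.8900e+00] gap 12.7 F [-1.   2.2  6.3]
[ 0.49998503  0.11806085 -0.06044469]
```

```bash
python3 -m jog '[[0,0,0,-0.1,0],[0,0,0,-0.2,0],[0,0,0,-0.3,0],[0,0,0,-0.4,0],[0,0,0,-0.5,0],[0,0,0,-0.6,0],[0,0,0,-0.7,0],[0,0,0,-0.8,0],[0,0,0,-0.9,0],[0,0,0,-1.0,0],[0,0,0,-1.1,0],[0,0,0,-1.2,0],[0,0,0,-1.26,0],[0,0,0,-1.26,0]]'; python3 - <<'E'
from h import *
go(411,-239,174,72);print(r.sense()['wrist_torque'])
E
```

```text
time: 4.1
tool_pos: [412.0, -239.5, 174.3]
tcp_rot: [-180.0, -0.1, 69.4]
ft_force: [0.3, 2.4, 2.0]
finger_gap: 13.1
shift m [ 0.0001 -0.0012  0.0003] turn rad -0.046 | rows 1 t 4.1 pos [ 412.  -239.5  174.3] rot [-1.7996e+02 -8.0000e-02  6.9360e+01] gap 13.1 F [0.3 2.4 2. ]
[ 0.45608501  0.13598744 -0.09313385]
```

```bash
python3 -m jog '[[0,0,-0.002,0,0],[0,0,-0.005,0,0],[0,0,-0.008,0,0],[0,0,-0.008,0,0]]'; python3 - <<'E'
from h import *
go(411,-239,174,72); s=snap('side','s2'); a=cv2.imread('pics/s2.png'); cv2.imwrite('pics/s2z.png',cv2.resize(a[60:220,240:400],None,fx=3.5,fy=3.5,interpolation=3))
E
```

```text
time: 4.5
tool_pos: [412.2, -239.8, 183.1]
tcp_rot: [-180.0, -0.1, 69.3]
ft_force: [0.3, 0.6, -2.0]
finger_gap: 12.9
shift m [ 0.0003 -0.0014  0.0091] turn rad -0.047 | rows 1 t 4.5 pos [ 412.2 -239.8  183.1] rot [-1.800e+02 -6.000e-02  6.933e+01] gap 12.9 F [ 0.3  0.6 -2. ]
```

View pics/s2z.png

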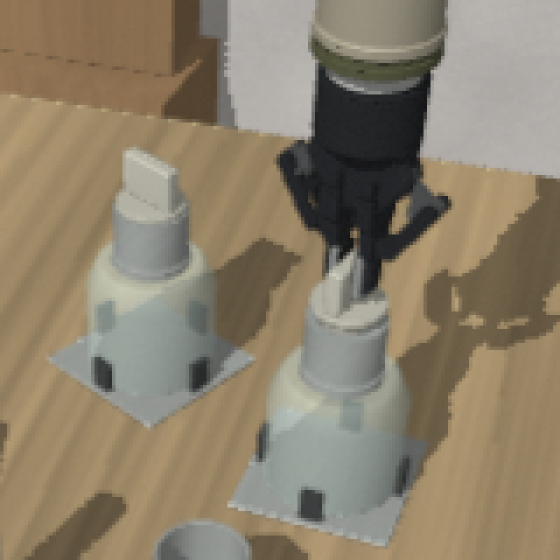

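The stopper has turned with the gripper and the force is about its own weight. I'll lift it out.

```bash
python3 -m jog '[[0,0,-0.01,0,0],[0,0,-0.02,0,0],[0,0,-0.03,0,0],[0,0,-0.045,0,0],[0,0,-0.06,0,0],[0,0,-0.09,0,0],[0,0,-0.12,0,0],[0,0,-0.14,0,0],[0,0,-0.14,0,0]]'; python3 - <<'E'
from h import *
s=snap('side','s3'); a=cv2.imread('pics/s3.png'); cv2.imwrite('pics/s3z.png',cv2.resize(a[20:220,240:400],None,fx=3,fy=3,interpolation=3))
go(450,183,325,96)
E
```

```text
time: 5.45
tool_pos: [413.4, -240.9, 327.7]
tcp_rot: [179.6, 0.1, 69.3]
ft_force: [0.1, -0.3, -0.3]
finger_gap: 12.4
shift m [ 4.093e-01 -1.147e-01 -3.000e-04] turn rad -0.465 | rows 9 t 5.5 pos [ 412.9 -240.5  325.1] rot [179.79  -0.    69.33] gap 12.9 F [-0.   0.8 -2. ]
```

View pics/s3z.png

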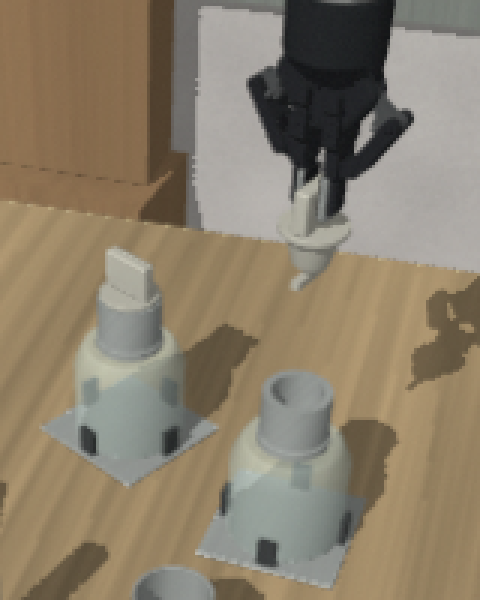

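```bash
python3 -c "
from h import *
go(502,168.5,325,96.3)"
```

```text
shift m [ 4.141e-01 -6.100e-02 -1.000e-04] turn rad -0.471 | rows 9 t 5.5 pos [ 412.9 -240.5  325.1] rot [179.79  -0.    69.33] gap 12.9 F [-0.   0.8 -2. ]
```

```bash
python3 -m jog '[[0.02,-0.002,0,-0.05,0],[0.06,-0.008,0,-0.1,0],[0.1,-0.015,0,-0.15,0],[0.14,-0.02,0,-0.2,0],[0.18,-0.026,0,-0.25,0],[0.22,-0.032,0,-0.3,0],[0.26,-0.038,0,-0.35,0],[0.3,-0.044,0,-0.4,0],[0.34,-0.05,0,-0.44,0],[0.37,-0.055,0,-0.47,0],[0.395,-0.058,0,-0.47,0],[0.414,-0.061,0,-0.47,0],[0.414,-0.061,0,-0.47,0],[0.414,-0.061,0,-0.47,0]]'; python3 -c "
from h import *
go(502,168.5,75,96.3)"
```

```text
time: 6.9
tool_pos: [501.3, 168.3, 323.3]
tcp_rot: [180.0, 0.1, 96.3]
ft_force: [0.9, -0.1, -1.0]
finger_gap: 12.8
shift m [0.0007 0.0005 0.2483] turn rad 0.0 | rows 5 t 6.9 pos [501.3 168.3 323.3] rot [1.7996e+02 1.4000e-01 9.6320e+01] gap 12.8 F [ 0.9 -0.1 -1. ]
```

```bash
python3 -m jog '[[0,0,0.03,0,0],[0,0,0.07,0,0],[0,0,0.11,0,0],[0,0,0.15,0,0],[0,0,0.18,0,0],[0,0,0.21,0,0],[0,0,0.23,0,0],[0,0,0.243,0,0],[0,0,0.243,0,0],[0,0,0.243,0,0]]'; python3 - <<'E'
from h import *
go(502,168.5,65,96.3);s=snap('side','s4'); a=cv2.imread('pics/s4.png'); cv2.imwrite('pics/s4z.png',cv2.resize(a[230:420,170:370],None,fx=3,fy=3,interpolation=3))
E
```

```text
time: 7.9
tool_pos: [501.9, 167.4, 81.0]
tcp_rot: [179.9, 0.1, 96.3]
ft_force: [0.1, -0.4, -0.9]
finger_gap: 12.5
shift m [0.0011 0.0002 0.016 ] turn rad -0.0 | rows 1 t 7.9 pos [501.9 167.4  81. ] rot [1.7992e+02 1.4000e-01 9.6280e+01] gap 12.5 F [ 0.1 -0.4 -0.9]
```

View pics/s4z.png

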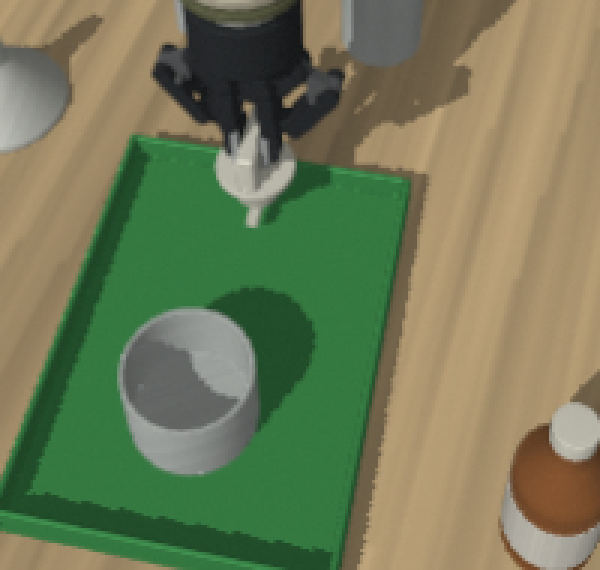

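```bash
python3 -m jog '[[0,0,0.006,0,0],[0,0,0.01,0,0],[0,0,0.013,0,0],[0,0,0.013,0,0]]';python3 -m jog '[[0,0,0.001,0,0],[0,0,0.002,0,0],[0,0,0.002,0,0]]'
```

```text
time: 8.35
tool_pos: [502.1, 167.6, 68.2]
tcp_rot: [179.9, 0.1, 96.3]
ft_force: [-0.0, 0.6, -1.9]
finger_gap: 12.9
time: 8.65
tool_pos: [502.0, 167.6, 66.0]
tcp_rot: [179.9, 0.1, 96.3]
ft_force: [-0.2, -0.1, -1.7]
finger_gap: 12.7
```

```bash
python3 -m jog '[[0,0,0.001,0,0],[0,0,0.002,0,0],[0,0,0.002,0,0]]';python3 -m jog '[[0,0,0.001,0,0],[0,0,0.002,0,0],[0,0,0.002,0,0]]'
```

```text
time: 8.95
tool_pos: [501.9, 167.6, 63.9]
tcp_rot: [179.9, 0.1, 96.3]
ft_force: [-0.4, -1.3, -1.7]
finger_gap: 13.0
time: 9.25
tool_pos: [502.4, 167.6, 63.2]
tcp_rot: [179.9, 0.1, 96.3]
ft_force: [-4.3, -1.4, 9.7]
finger_gap: 12.7
```

```bash
python3 -m jog '[[0,0,0,0,0.16],[0,0,0,0,0.17],[0,0,0,0,0.18],[0,0,0,0,0.2],[0,0,0,0,0.22],[0,0,0,0,0.24],[0,0,0,0,0.26],[0,0,0,0,0.28]]' 20; python3 - <<'E'
from h import *
s=snap('side','s5'); a=cv2.imread('pics/s5.png'); cv2.imwrite('pics/s5z.png',cv2.resize(a[230:330,200:320],None,fx=5,fy=5,interpolation=3))
E
```

```text
time: 10.05
tool_pos: [502.4, 167.6, 63.2]
tcp_rot: [179.9, 0.1, 96.3]
ft_force: [0.6, -0.5, 0.4]
finger_gap: 23.4
```

View pics/s5z.png

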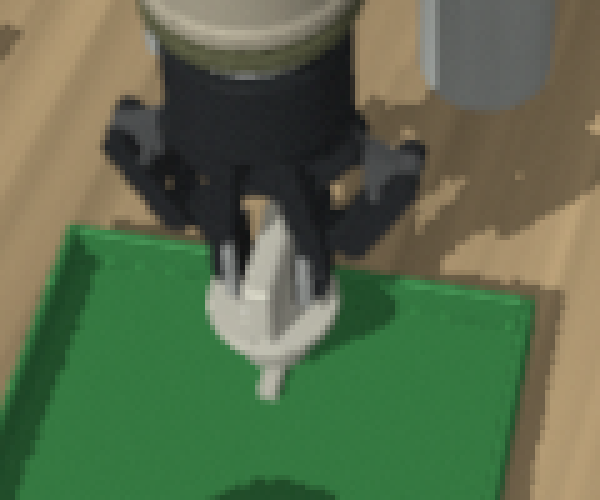

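```bash
python3 -m jog '[[0,0,0,0,0.3],[0,0,0,0,0.33],[0,0,0,0,0.36],[0,0,0,0,0.4],[0,0,0,0,0.45],[0,0,0,0,0.5],[0,0,0,0,0.55],[0,0,0,0,0.6],[0,0,0,0,0.65],[0,0,0,0,0.7],[0,0,0,0,0.7]]' 20; python3 - <<'E'
from h import *
s=snap('side','s6'); a=cv2.imread('pics/s6.png'); cv2.imwrite('pics/s6z.png',cv2.resize(a[230:330,200:320],None,fx=5,fy=5,interpolation=3))
E
```

```text
time: 11.2
tool_pos: [502.4, 167.6, 63.2]
tcp_rot: [179.9, 0.1, 96.3]
ft_force: [0.1, 0.8, -0.5]
finger_gap: 59.8
```

View pics/s6z.png

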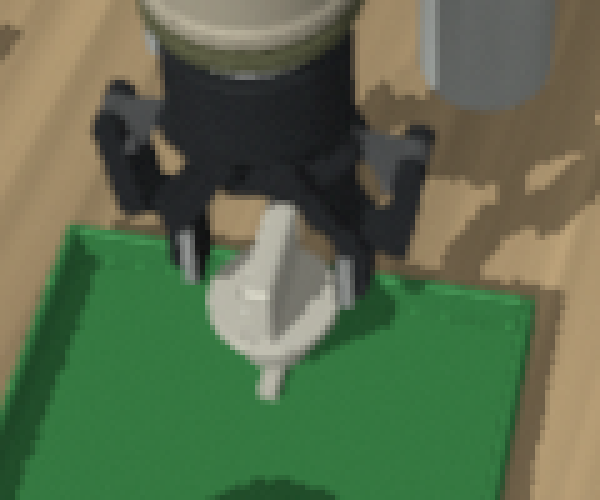

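It stands on its foot. I'll rise and go to jar B.

```bash
python3 -m jog '[[0,0,-0.005,0,0.7],[0,0,-0.02,0,0.7],[0,0,-0.05,0,0.8],[0,0,-0.1,0,1],[0,0,-0.15,0,1],[0,0,-0.2,0,1],[0,0,-0.25,0,1],[0,0,-0.26,0,1]]' 40; python3 -c "
from h import *
go(592,-335,325,-28.5)"
```

```text
time: 12.05
tool_pos: [504.0, 168.7, 332.8]
tcp_rot: [179.1, 0.1, 96.3]
ft_force: [-0.2, -0.3, 0.5]
finger_gap: 85.7
shift m [-0.5104  0.032   0.0087] turn rad 2.178 | rows 15 t 12.05 pos [504.  168.7 332.8] rot [1.7915e+02 5.0000e-02 9.6310e+01] gap 85.7 F [-0.2 -0.3  0.5]
```

```bash
python3 -m jog '[[-0.03,0.002,0.005,0.13,1],[-0.07,0.004,0.005,0.27,1],[-0.11,0.007,0.005,0.41,1],[-0.15,0.01,0.005,0.55,1],[-0.19,0.012,0.005,0.69,1],[-0.23,0.015,0.005,0.83,1],[-0.27,0.017,0.005,0.97,1],[-0.31,0.02,0.005,1.11,1],[-0.35,0.022,0.005,1.25,1],[-0.39,0.025,0.005,1.39,1],[-0.42,0.027,0.005,1.53,1],[-0.45,0.029,0.005,1.67,1],[-0.48,0.03,0.005,1.81,1],[-0.505,0.032,0.005,1.95,1],[-0.51,0.032,0.005,2.09,1],[-0.51,0.032,0.005,2.178,1],[-0.51,0.032,0.005,2.178,1],[-0.51,0.032,0.005,2.178,1]]'; python3 - <<'E'
from h import *
go(592,-335,174,-28.5); s=snap('wrist','w7')
u=np.array([np.cos(np.radians(-28.5)),np.sin(np.radians(-28.5))])*26
for P in [(592,-335,202),(592+u[0],-335+u[1],202),(592-u[0],-335-u[1],202)]: print(proj(s,P))
snap('side','s7')
E
```

```text
time: 13.85
tool_pos: [591.9, -334.5, 329.4]
tcp_rot: [-179.6, -0.8, -28.3]
ft_force: [-0.3, -0.4, 0.1]
finger_gap: 85.3
shift m [-0.0017  0.0015  0.1554] turn rad 0.003 | rows 4 t 13.85 pos [ 591.9 -334.5  329.4] rot [-179.56   -0.76  -28.32] gap 85.3 F [-0.3 -0.4  0.1]
[280.4 202.6]
[280.5 176.1]
[280.3 227.8]
```

View pics/w7.png

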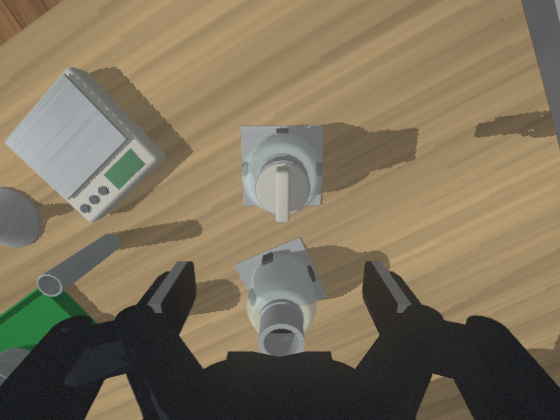

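View pics/s7.png

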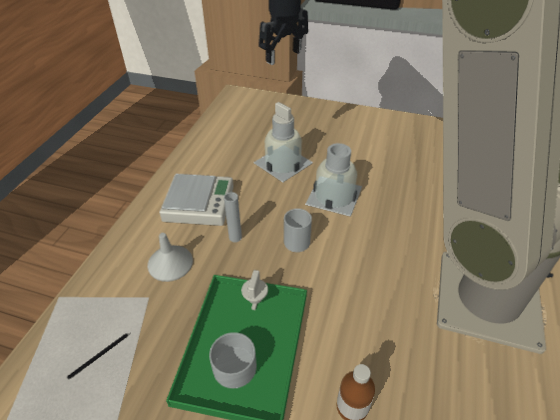

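```bash
python3 -m jog '[[0,0,0,0,1],[0,0,0,0,1],[0,0,0,0,1]]'; python3 - <<'E'
from h import *
go(592,-335,174,-28.5); s=snap('wrist','w8')
u=np.array([np.cos(np.radians(-28.5)),np.sin(np.radians(-28.5))])*26
for P in [(592,-335,202),(592+u[0],-335+u[1],202),(592-u[0],-335-u[1],202)]: print(proj(s,P))
a=cv2.imread('pics/w8.png'); cv2.imwrite('pics/w8z.png',cv2.resize(a[110:240,220:350],None,fx=4.5,fy=4.5,interpolation=3))
E
```

```text
time: 14.25
tool_pos: [592.0, -334.2, 329.4]
tcp_rot: [-179.6, -0.8, -28.3]
ft_force: [-0.4, -0.9, 0.7]
finger_gap: 85.2
shift m [-0.0016  0.0019  0.1554] turn rad 0.004 | rows 4 t 14.25 pos [ 592.  -334.2  329.4] rot [-179.56   -0.76  -28.3 ] gap 85.2 F [-0.4 -0.9  0.7]
[280.7 202.6]
[280.9 176. ]
[280.6 227.7]
```

View pics/w8z.png

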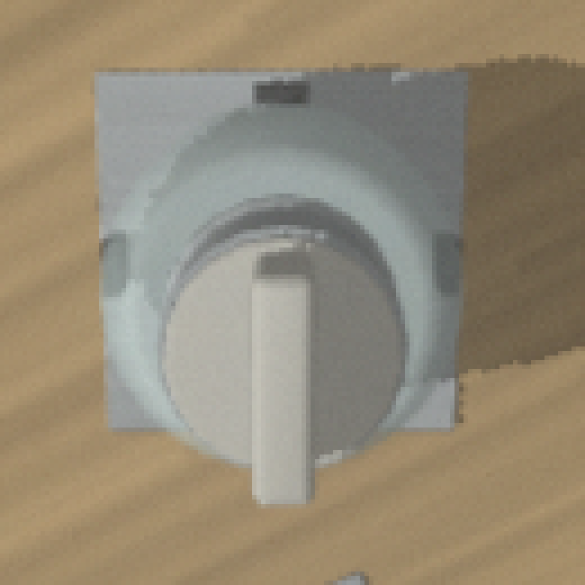

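```bash
python3 - <<'E'
from h import *
s=load('w8')
Z=lambda u,v,z:onz(s,*zp(u,v,220,110,4.5),z)
P=[Z(*c,z) for c,z in (((97,72),4),((468,72),4),((455,428),4),((108,428),4))];print(P,sum(P)/4)
print('bar',Z(283,390,202),'flange',Z(285,350,166))
s=load('w1')
for z in (202,): print('A',onz(s,280.3,201,z), onz(s,280.3,228,z),onz(s,280.3,174,z))
print('A foot',[onz(s,*c,4) for c in((239,126),(323,126),(321,206),(241,206))])
E
python3 - <<'E'
from h import *
a=cv2.imread('pics/s7.png'); cv2.imwrite('pics/s7z.png',cv2.resize(a[95:185,245:325],None,fx=6.5,fy=6.5,interpolation=3))
E
```

```text
[array([ 682.3, -313. ,    4. ]), array([ 621.5, -426. ,    4. ]), array([ 508.4, -366.1,    4. ]), array([ 569.6, -251.6,    4. ])] [ 595.45  -339.175    4.   ]
bar [ 596.7 -339.5  202. ] flange [ 597.1 -340.3  166. ]
A [ 414.4 -239.4  202. ] [ 387.5 -238.1  202. ] [ 439.9 -240.6  202. ]
A foot [array([ 479.1, -180. ,    4. ]), array([ 472.9, -307.7,    4. ]), array([ 345.6, -304. ,    4. ]), array([ 351.9, -171.8,    4. ])]
```

View pics/s7z.png

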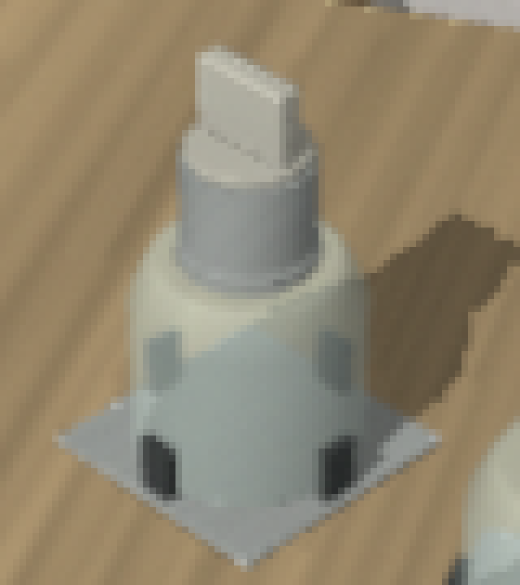

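```bash
python3 - <<'E'
from h import *
s=load('s7');print(onz(s,*zp(249,72,245,95,6.5),202), onz(s,*zp(248.5,438,245,95,6.5),4))
E
```

```text
[ 592.7 -336.1  202. ] [ 593.5 -337.4    4. ]
```

```bash
python3 -c "
from h import *
go(594.3,-338.2,174.5,-28.5)"
```

```text
shift m [0.0019 0.0036 0.1548] turn rad 0.003 | rows 4 t 14.3 pos [ 591.9 -334.2  329.3] rot [-179.56   -0.76  -28.31] gap 85.7 F [-0.3 -0.6 -0.1]
```

```bash
python3 -m jog '[[0.002,0.0036,0.03,0,1],[0.002,0.0036,0.07,0,1],[0.002,0.0036,0.11,0,1],[0.002,0.0036,0.14,0,1],[0.002,0.0036,0.155,0,1],[0.002,0.0036,0.155,0,1],[0.002,0.0036,0.155,0,0],[0.002,0.0036,0.155,0,0],[0.002,0.0036,0.155,0,0],[0.002,0.0036,0.155,0,0],[0.002,0.0036,0.155,0,0],[0.002,0.0036,0.155,0,0],[0.002,0.0036,0.155,0,0],[0.002,0.0036,0.155,0,0]]' 80; python3 - <<'E'
from h import *
go(594.3,-338.2,174.5,44);print(r.sense()['wrist_torque'])
E
```

```text
time: 15.7
tool_pos: [594.7, -338.8, 175.5]
tcp_rot: [-179.6, -0.9, -28.3]
ft_force: [-1.3, -0.4, 5.2]
finger_gap: 12.8
shift m [-0.0006 -0.0003  0.001 ] turn rad -1.262 | rows 9 t 15.7 pos [ 594.7 -338.8  175.5] rot [-179.59   -0.86  -28.31] gap 12.8 F [-1.3 -0.4  5.2]
[-0.23784061  0.25793805 -0.02370843]
```

```bash
python3 -m jog '[[0,0,0,-0.1,0],[0,0,0,-0.2,0],[0,0,0,-0.3,0],[0,0,0,-0.4,0],[0,0,0,-0.5,0],[0,0,0,-0.6,0],[0,0,0,-0.7,0],[0,0,0,-0.8,0],[0,0,0,-0.9,0],[0,0,0,-1.0,0],[0,0,0,-1.1,0],[0,0,0,-1.2,0],[0,0,0,-1.26,0],[0,0,0,-1.26,0]]';python3 -m jog '[[0,0,-0.002,0,0],[0,0,-0.005,0,0],[0,0,-0.008,0,0],[0,0,-0.008,0,0]]'
```

```text
time: 17.1
tool_pos: [594.6, -338.6, 175.7]
tcp_rot: [179.3, -0.7, 43.9]
ft_force: [-1.8, 1.0, 3.9]
finger_gap: 12.4
time: 17.5
tool_pos: [594.7, -338.7, 184.5]
tcp_rot: [179.3, -0.7, 43.9]
ft_force: [0.6, -0.9, -1.7]
finger_gap: 12.6
```

Free. I'll lift it and check.

```bash
python3 -m jog '[[0,0,-0.01,0,0],[0,0,-0.02,0,0],[0,0,-0.03,0,0],[0,0,-0.045,0,0],[0,0,-0.06,0,0],[0,0,-0.09,0,0],[0,0,-0.12,0,0],[0,0,-0.14,0,0],[0,0,-0.14,0,0],[0,0,-0.14,0,0],[0,0,-0.14,0,0]]'; python3 - <<'E'
from h import *
s=snap('side','s9'); t=snap('top','t9'); 
a=cv2.imread('pics/s9.png')[0:420,150:400]; cv2.imwrite('pics/s9z.png',cv2.resize(a,None,fx=1.4,fy=1.4))
go(495.5,229,325,96.3)
E
```

```text
time: 18.6
tool_pos: [591.9, -338.2, 322.5]
tcp_rot: [179.4, -0.6, 43.9]
ft_force: [0.1, -0.7, -1.1]
finger_gap: 12.6
shift m [ 0.324  -0.4754 -0.0035] turn rad -0.914 | rows 12 t 18.7 pos [ 591.8 -338.2  322.3] rot [179.48  -0.63  43.91] gap 12.6 F [-0.6  0.9 -0.4]
```

View pics/s9z.png

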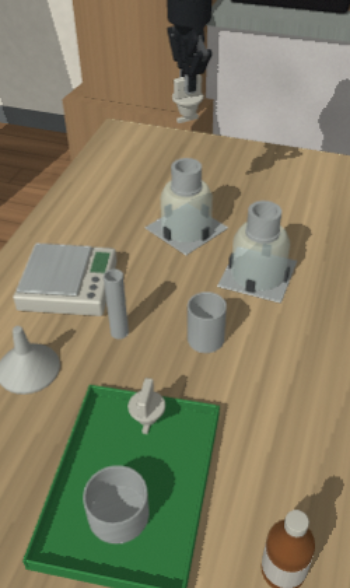

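View pics/t9.png

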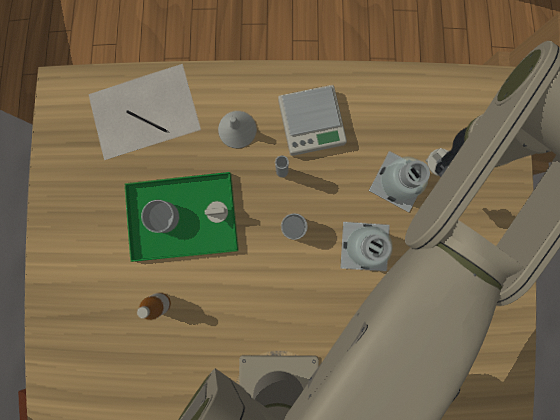

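```bash
python3 -c "
from h import *
go(520,234,323,96.3)"
```

```text
shift m [ 0.3451 -0.462  -0.0011] turn rad -0.914 | rows 12 t 18.7 pos [ 591.8 -338.2  322.3] rot [179.48  -0.63  43.91] gap 12.6 F [-0.6  0.9 -0.4]
```

```bash
python3 -m jog '[[0.012,-0.016,0,-0.05,0],[0.036,-0.048,0,-0.12,0],[0.06,-0.08,0,-0.2,0],[0.084,-0.112,0,-0.28,0],[0.108,-0.144,0,-0.36,0],[0.132,-0.176,0,-0.44,0],[0.156,-0.208,0,-0.52,0],[0.18,-0.24,0,-0.6,0],[0.204,-0.272,0,-0.68,0],[0.228,-0.304,0,-0.76,0],[0.252,-0.336,0,-0.84,0],[0.276,-0.368,0,-0.914,0],[0.3,-0.4,0,-0.914,0],[0.322,-0.43,0,-0.914,0],[0.337,-0.45,0,-0.914,0],[0.345,-0.462,0,-0.914,0],[0.345,-0.462,0,-0.914,0],[0.345,-0.462,0,-0.914,0],[0.345,-0.462,0,-0.914,0]]'; python3 -c "
from h import *
go(520,234,78,96.3)"
```

```text
time: 20.6
tool_pos: [520.3, 232.7, 321.7]
tcp_rot: [179.2, 0.1, 96.2]
ft_force: [-0.2, -0.5, -0.3]
finger_gap: 12.7
shift m [ 0.0016 -0.0036  0.2436] turn rad -0.002 | rows 5 t 20.6 pos [520.3 232.7 321.7] rot [1.792e+02 6.000e-02 9.619e+01] gap 12.7 F [-0.2 -0.5 -0.3]
```

```bash
python3 -m jog '[[0.001,-0.003,0.03,0,0],[0.001,-0.003,0.07,0,0],[0.001,-0.003,0.11,0,0],[0.001,-0.003,0.15,0,0],[0.001,-0.003,0.19,0,0],[0.001,-0.003,0.22,0,0],[0.001,-0.003,0.237,0,0],[0.001,-0.003,0.243,0,0],[0.001,-0.003,0.243,0,0],[0.001,-0.003,0.243,0,0],[0.001,-0.003,0.243,0,0]]';python3 -m jog '[[0,0,0.004,0,0],[0,0,0.008,0,0],[0,0,0.01,0,0],[0,0,0.01,0,0]]'
```

```text
time: 21.7
tool_pos: [521.9, 233.7, 80.6]
tcp_rot: [179.0, 0.0, 96.2]
ft_force: [-0.1, -0.4, -1.1]
finger_gap: 12.6
time: 22.1
tool_pos: [521.6, 233.7, 69.9]
tcp_rot: [179.1, 0.0, 96.2]
ft_force: [-0.6, 0.2, -2.0]
finger_gap: 12.8
```

```bash
python3 -m jog '[[0,0,0.001,0,0],[0,0,0.002,0,0],[0,0,0.002,0,0]]'
```

```text
time: 22.4
tool_pos: [521.5, 233.6, 67.7]
tcp_rot: [179.1, 0.0, 96.2]
ft_force: [0.4, -0.0, -1.5]
finger_gap: 12.2
```

```bash
python3 -m jog '[[0,0,0.001,0,0],[0,0,0.002,0,0],[0,0,0.002,0,0]]'
```

```text
time: 22.7
tool_pos: [521.5, 233.6, 65.5]
tcp_rot: [179.1, 0.0, 96.2]
ft_force: [-0.1, -0.3, -1.5]
finger_gap: 12.7
```

```bash
python3 -m jog '[[0,0,0.001,0,0],[0,0,0.0015,0,0],[0,0,0.0015,0,0]]'
```

```text
time: 23.0
tool_pos: [521.8, 233.6, 64.6]
tcp_rot: [179.1, 0.0, 96.2]
ft_force: [-1.8, -1.0, 3.6]
finger_gap: 12.4
```

Contact. I'll release slowly.

```bash
python3 -m jog '[[0,0,0.0005,0,0.15],[0,0,0.0005,0,0.16],[0,0,0.0005,0,0.17],[0,0,0.0005,0,0.18],[0,0,0.0005,0,0.2],[0,0,0.0005,0,0.22],[0,0,0.0005,0,0.24],[0,0,0.0005,0,0.26],[0,0,0.0005,0,0.3],[0,0,0.0005,0,0.34],[0,0,0.0005,0,0.4],[0,0,0.0005,0,0.45],[0,0,0.0005,0,0.5],[0,0,0.0005,0,0.6],[0,0,0.0005,0,0.6]]' 20; python3 - <<'E'
from h import *
s=snap('side','s10'); a=cv2.imread('pics/s10.png'); cv2.imwrite('pics/s10z.png',cv2.resize(a[230:400,170:330],None,fx=3.5,fy=3.5,interpolation=3))
E
```

```text
time: 24.5
tool_pos: [521.8, 233.6, 64.1]
tcp_rot: [179.1, 0.0, 96.2]
ft_force: [-0.4, -0.4, 0.6]
finger_gap: 51.7
```

View pics/s10z.png

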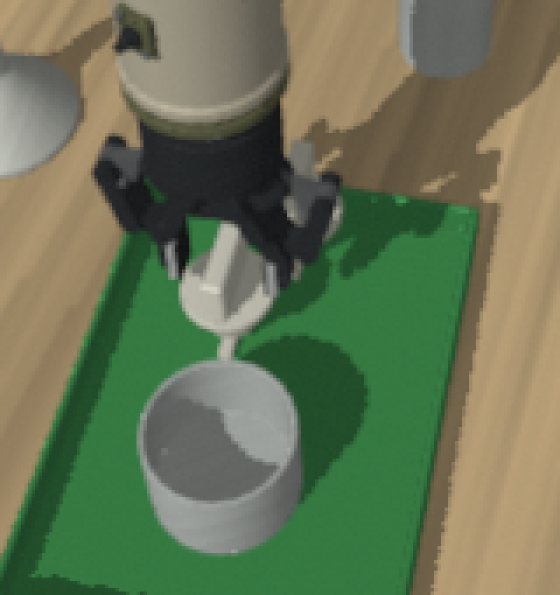

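```bash
python3 -m jog '[[0,0,-0.005,0,0.6],[0,0,-0.02,0,0.6],[0,0,-0.05,0,0.8],[0,0,-0.09,0,1],[0,0,-0.13,0,1],[0,0,-0.17,0,1],[0,0,-0.2,0,1],[0,0,-0.2,0,1],[0,0,-0.2,0,1]]' 30; python3 - <<'E'
from h import *
s=snap('top','t11'); go(463,-38,265,96.3)
s=snap('side','s11')
E
```

```text
time: 25.45
tool_pos: [519.2, 233.7, 266.3]
tcp_rot: [178.9, -0.0, 96.2]
ft_force: [-0.5, -0.3, -0.1]
finger_gap: 85.6
shift m [-0.2638 -0.0844 -0.0017] turn rad -0.002 | rows 6 t 25.5 pos [518.5 233.4 264.5] rot [1.7906e+02 3.0000e-02 9.6190e+01] gap 85.5 F [ 0.8 -0.4  0. ]
```

View pics/t11.png

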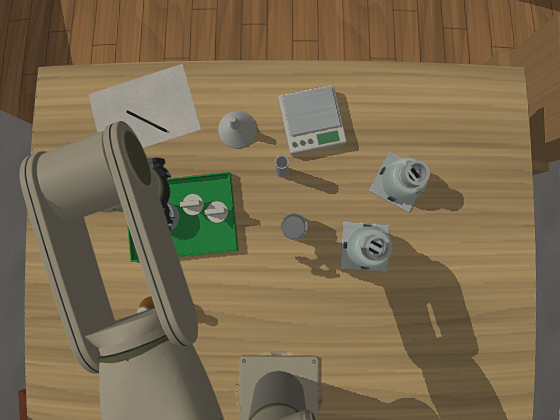

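```bash
python3 -m jog '[[-0.02,-0.007,0,0,1],[-0.06,-0.02,0,0,1],[-0.1,-0.033,0,0,1],[-0.14,-0.046,0,0,1],[-0.18,-0.059,0,0,1],[-0.22,-0.071,0,0,1],[-0.25,-0.08,0,0,1],[-0.264,-0.084,0,0,1],[-0.264,-0.084,0,0,1],[-0.264,-0.084,0,0,1],[-0.264,-0.084,0,0,1]]' 30; python3 - <<'E'
from h import *
s=snap('wrist','w12'); go(463,-38,50,96.3); print(proj(s,(463,-38,88)))
snap('side','s12')
for f,b in (('w12',None),('s12',None)): pass
a=cv2.imread('pics/s12.png'); cv2.imwrite('pics/s12z.png',cv2.resize(a[150:280,200:340],None,fx=4,fy=4,interpolation=3))
E
```

```text
time: 26.65
tool_pos: [462.8, -37.5, 261.7]
tcp_rot: [179.2, 0.0, 96.2]
ft_force: [0.1, 0.3, -0.1]
finger_gap: 85.4
shift m [-0.0005 -0.0028  0.2119] turn rad -0.001 | rows 5 t 26.7 pos [462.9 -37.4 261.9] rot [1.7922e+02 3.0000e-02 9.6250e+01] gap 85.5 F [ 0.4 -1.4 -0.2]
[276.5 190.1]
```

View pics/w12.png

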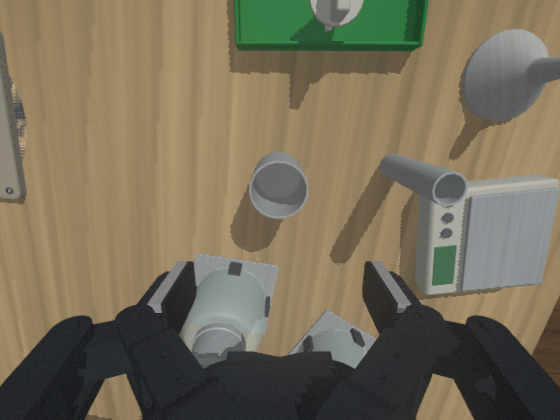

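View pics/s12z.png

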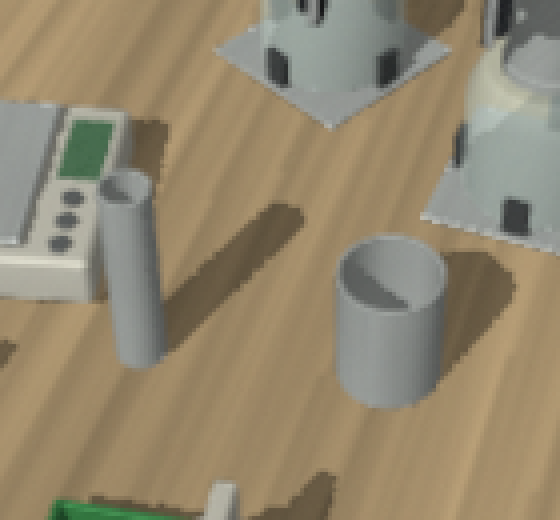

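```bash
python3 - <<'E'
from h import *
s=load('w12'); A,B=onz(s,250,190,88),onz(s,308,190,88); print('wrist',(A+B)/2,np.linalg.norm(A-B),onz(s,279,189.5,88),'slim',onz(s,449,189,144))
s=load('s12');Z=lambda u,v,z:onz(s,*zp(u,v,200,150,4),z)
A,B=Z(335,273,88),Z(447,273,88);print('side',(A+B)/2,np.linalg.norm(A-B)); print('slim',Z(126,186,144))
s=load('t9');a=cv2.imread('pics/t9.png');cv2.imwrite('pics/t9z.png',cv2.resize(a[145:245,265:315],None,fx=6,fy=6,interpolation=3))
E
```

```text
wrist [465.8  -37.65  88.  ] 64.96745339013991 [465.7 -37.1  88. ] slim [620.8  -6.4 144. ]
side [463.8 -37.5  88. ] 67.81622224807278
slim [619.4  -7.4 144. ]
```

```bash
python3 -c "
from h import *
go(464.3,-37.7,50,96.3)"
```

```text
shift m [-0.0003 -0.0016  0.212 ] turn rad -0.001 | rows 5 t 26.75 pos [463.  -37.4 262. ] rot [1.792e+02 4.000e-02 9.627e+01] gap 85.2 F [ 0.7 -0.1  0.5]
```

```bash
python3 -m jog '[[0,-0.0016,0.03,0,1],[0,-0.0016,0.07,0,1],[0,-0.0016,0.11,0,1],[0,-0.0016,0.14,0,1],[0,-0.0016,0.165,0,1],[0,-0.0016,0.19,0,1],[0,-0.0016,0.205,0,1],[0,-0.0016,0.212,0,1],[0,-0.0016,0.212,0,1]]' 30; python3 -m jog '[[0,0,0,0,0.5],[0,0,0,0,0.5],[0,0,0,0,0.5],[0,0,0,0,0.5],[0,0,0,0,0.5],[0,0,0,0,0.5]]' 40
```

```text
time: 27.65
tool_pos: [463.6, -36.7, 49.1]
tcp_rot: [179.3, -0.0, 96.3]
ft_force: [0.1, -0.0, -0.0]
finger_gap: 85.6
time: 28.25
tool_pos: [464.7, -36.8, 50.5]
tcp_rot: [179.2, 0.0, 96.3]
ft_force: [-0.7, 1.4, 6.5]
finger_gap: 66.5
```

```bash
python3 -m jog '[[0,0,-0.01,0,0.5],[0,0,-0.03,0,0.5],[0,0,-0.06,0,0.5],[0,0,-0.1,0,0.5],[0,0,-0.13,0,0.5],[0,0,-0.15,0,0.5],[0,0,-0.15,0,0.5],[0,0,-0.15,0,0.5],[0,0,-0.15,0,0.5]]'; python3 - <<'E'
from h import *
s=snap('top','t13');q=snap('side','s13');go(489,326,200,96.3)
a=cv2.imread('pics/t13.png');cv2.imwrite('pics/t13z.png',cv2.resize(a[165:270,120:320],None,fx=4,fy=4,interpolation=3))
a=cv2.imread('pics/s13.png');cv2.imwrite('pics/s13z.png',cv2.resize(a[150:420,170:370],None,fx=2.2,fy=2.2,interpolation=3))
E
```

```text
time: 29.15
tool_pos: [461.6, -36.8, 198.7]
tcp_rot: [179.3, -0.0, 96.3]
ft_force: [0.5, 0.2, -2.1]
finger_gap: 66.7
shift m [ 0.3575  0.0672 -0.0004] turn rad 0.0 | rows 8 t 29.25 pos [461.6 -36.8 198.7] rot [ 1.7935e+02 -3.0000e-02  9.6310e+01] gap 66.3 F [-0.1  0.4 -1.5]
```

View pics/t13z.png

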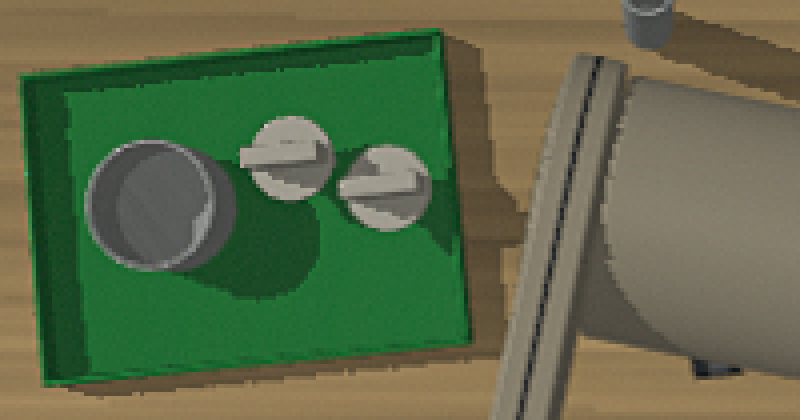

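View pics/s13z.png

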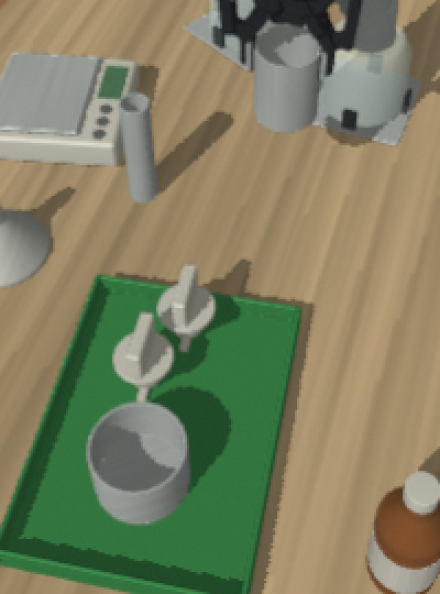

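```bash
python3 - <<'E'
from h import *
s=load('t13');Z=lambda u,v,z:onz(s,*zp(u,v,120,165,4),z)
A,B=Z(86,206,65),Z(217,206,65);C,D=Z(151,140,65),Z(151,271,65);print((A+B)/2,np.linalg.norm(A-B),(C+D)/2,np.linalg.norm(C-D))
s=load('s13');Z=lambda u,v,z:onz(s,*zp(u,v,170,150,2.2),z)
A,B=Z(87,453,65),Z(190,453,65);C,D=Z(139,402,65),Z(139,501,65);print((A+B)/2,np.linalg.norm(A-B),(C+D)/2,np.linalg.norm(C-D))
# held wide rim: z=88+149
A,B=Z(254,49,237),Z(321,49,237);print('held',(A+B)/2,np.linalg.norm(A-B))
go(489,327,200,96.3)
E
```

```text
[489.1  325.15  65.  ] 89.70089185732769 [489.5  325.35  65.  ] 87.62516761752866
[486.65 332.    65.  ] 89.41101721823765 [487.4 328.9  65. ] 92.81055974402913
held [458.85 -31.85 237.  ] 66.17688418171409
shift m [ 0.3585  0.0673 -0.0004] turn rad 0.0 | rows 8 t 29.25 pos [461.6 -36.8 198.7] rot [ 1.7935e+02 -3.0000e-02  9.6310e+01] gap 66.3 F [-0.1  0.4 -1.5]
```

```bash
python3 -m jog '[[0.015,0.003,0,0,0.5],[0.045,0.008,0,0,0.5],[0.08,0.015,0,0,0.5],[0.12,0.022,0,0,0.5],[0.16,0.03,0,0,0.5],[0.2,0.038,0,0,0.5],[0.24,0.045,0,0,0.5],[0.28,0.053,0,0,0.5],[0.31,0.058,0,0,0.5],[0.335,0.063,0,0,0.5],[0.35,0.066,0,0,0.5],[0.3585,0.067,0,0,0.5],[0.3585,0.067,0,0,0.5],[0.3585,0.067,0,0,0.5],[0.3585,0.067,0,0,0.5]]'; python3 - <<'E'
from h import *
snap('wrist','w14');q=snap('side','s14');go(489,327.5,130,96.3)
a=cv2.imread('pics/s14.png');cv2.imwrite('pics/s14z.png',cv2.resize(a[200:420,150:350],None,fx=2.7,fy=2.7,interpolation=3))
E
```

```text
time: 30.75
tool_pos: [488.9, 325.9, 199.6]
tcp_rot: [179.4, -0.0, 96.2]
ft_force: [0.2, -0.7, -2.2]
finger_gap: 66.9
shift m [ 0.0014 -0.0006  0.0698] turn rad -0.001 | rows 2 t 30.85 pos [489.  326.  199.8] rot [ 1.7934e+02 -2.0000e-02  9.6250e+01] gap 66.5 F [-0.3  0.6 -2.1]
```

View pics/w14.png

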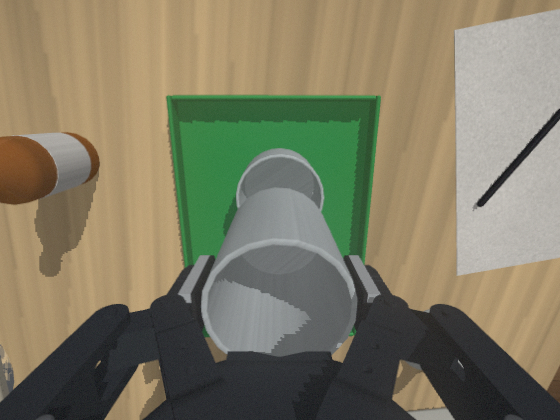

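View pics/s14z.png

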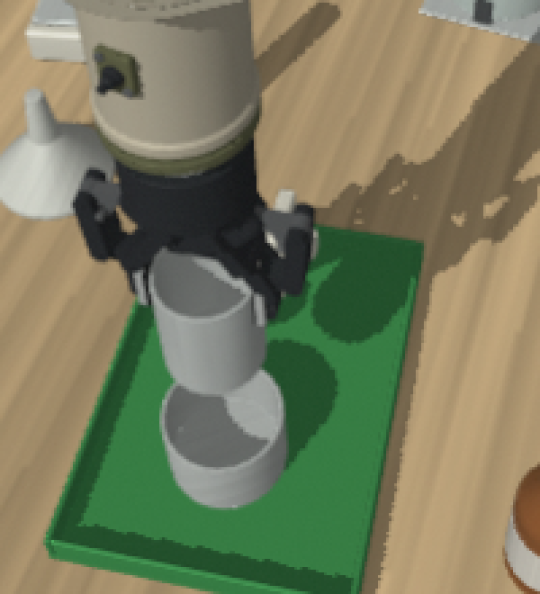

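```bash
python3 - <<'E'
from h import *
s=load('w14')
for v in (150,): print('far edge',onz(s,280,v,65))
print(onz(s,237,192,65),onz(s,323,192,65))
print('held rim far',onz(s,280,241,238),onz(s,203,300,238),onz(s,357,300,238))
print([proj(s,(489,y,65)) for y in (326+44,328+44,330+44)])
E
```

```text
far edge [486.8 373.7  65. ]
[449.2 328.8  65. ] [533.4 337.8  65. ]
held rim far [486.1 356.8 238. ] [457.2 327.  238. ] [521.1 333.5 238. ]
[array([281.9, 154.2]), array([282.2, 152.1]), array([282.4, 150. ])]
```

```bash
python3 -m jog '[[0.001,-0.0006,0.02,0,0.5],[0.003,-0.0006,0.05,0,0.5],[0.003,-0.0006,0.068,0,0.5],[0.003,-0.0006,0.068,0,0.5],[0.003,-0.0006,0.068,0,0.5]]'; python3 - <<'E'
from h import *
q=snap('side','s15');go(489,329,62,96.3)
a=cv2.imread('pics/s15.png');cv2.imwrite('pics/s15z.png',cv2.resize(a[290:410,190:280],None,fx=5,fy=5,interpolation=3))
E
```

```text
time: 31.35
tool_pos: [488.9, 328.7, 132.2]
tcp_rot: [179.4, -0.0, 96.2]
ft_force: [0.8, 0.6, -1.1]
finger_gap: 66.9
shift m [-0.0002 -0.0015  0.0712] turn rad -0.001 | rows 2 t 31.4 pos [489.5 329.1 133.2] rot [ 1.7925e+02 -6.0000e-02  9.6220e+01] gap 66.8 F [-0.9  0.6 -2.4]
```

View pics/s15z.png

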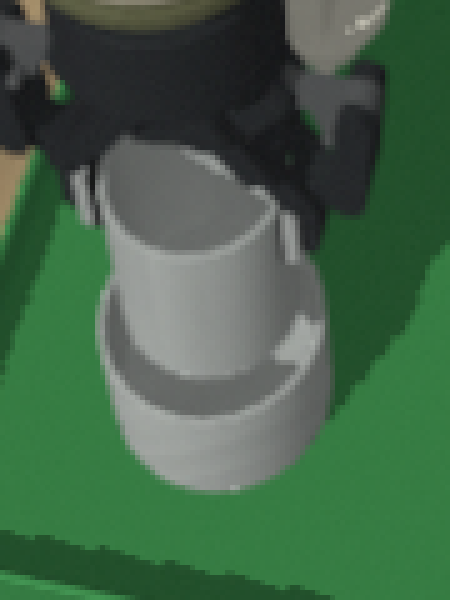

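```bash
python3 - <<'E'
from h import *
s=load('s15');Z=lambda u,v,z:onz(s,*zp(u,v,190,290,5),z)
d=np.array([-.507,.862,0])
print('wide',Z(205,378,83.2)-34*d, 'big',Z(213,420,65)-44*d)
A,B=Z(97,330,65),Z(330,330,65);print('big lr',A,B,(A+B)/2)
# lateral centre lines
A,B=Z(118,320,100),Z(283,320,100);print('wide lr at z100',(A+B)/2,np.linalg.norm(A-B))
E
```

```text
wide [495.638 329.592  83.2  ] big [496.508 327.572  65.   ]
big lr [529.8 345.5  65. ] [444.9 318.8  65. ] [487.35 332.15  65.  ]
wide lr at z100 [483.9 345.8 100. ] 60.40695324215584
```

```bash
python3 - <<'E'
from h import *
s=load('s15')
for z in (65,83,120,170): 
  p=proj(s,(489,329,z)); print(z,((p[0]-190)*5,(p[1]-290)*5), (proj(s,(490,329,z))-p)*5,(proj(s,(489,330,z))-p)*5)
E
```

```text
65 (np.float64(210.49999999999997), np.float64(319.4999999999999)) [-2.5 -0.5] [-1.   2.5]
83 (np.float64(206.50000000000006), np.float64(296.50000000000006)) [-2.5 -0.5] [-1.   2.5]
120 (np.float64(197.99999999999997), np.float64(246.9999999999999)) [-2.5 -1. ] [-1.   2.5]
170 (np.float64(185.49999999999997), np.float64(174.4999999999999)) [-2.5 -1. ] [-1.   2.5]
```

```bash
python3 -m jog '[[-0.001,-0.002,0.015,0,0.5],[-0.001,-0.002,0.03,0,0.5],[-0.001,-0.0025,0.045,0,0.5],[-0.001,-0.0025,0.055,0,0.5],[-0.001,-0.0025,0.055,0,0.5]]'
```

```text
time: 31.9
tool_pos: [486.1, 327.0, 75.1]
tcp_rot: [179.5, 0.0, 96.2]
ft_force: [-0.1, -0.4, -1.5]
finger_gap: 66.7
```

```bash
python3 -m jog '[[0.0005,0,0.006,0,0.5],[0.0005,0,0.01,0,0.5],[0.0005,0,0.013,0,0.5],[0.0005,0,0.013,0,0.5]]';python3 -m jog '[[0,0,0.002,0,0.5],[0,0,0.003,0,0.5],[0,0,0.003,0,0.5]]'
```

```text
time: 32.3
tool_pos: [486.0, 327.5, 61.8]
tcp_rot: [179.5, 0.1, 96.2]
ft_force: [-0.4, -0.3, -1.6]
finger_gap: 66.8
time: 32.6
tool_pos: [486.4, 327.7, 59.4]
tcp_rot: [179.5, 0.0, 96.2]
ft_force: [-0.6, -0.4, 2.1]
finger_gap: 67.0
```

Bottom contact at 59.4, as expected. I'll release and rise.

```bash
python3 -m jog '[[0,0,0,0,0.82],[0,0,0,0,0.86],[0,0,0,0,0.9],[0,0,0,0,1],[0,0,0,0,1],[0,0,0,0,1],[0,0,-0.01,0,1],[0,0,-0.03,0,1],[0,0,-0.06,0,1],[0,0,-0.1,0,1],[0,0,-0.14,0,1],[0,0,-0.18,0,1],[0,0,-0.2,0,1],[0,0,-0.2,0,1],[0,0,-0.2,0,1],[0,0,-0.2,0,1]]' 30; python3 - <<'E'
from h import *
q=snap('side','s16');snap('wrist','w16');go(620.3,-6.6,260,96.3)
a=cv2.imread('pics/s16.png');cv2.imwrite('pics/s16z.png',cv2.resize(a[150:420,150:350],None,fx=2.2,fy=2.2,interpolation=3))
E
```

```text
time: 34.2
tool_pos: [483.9, 327.2, 257.8]
tcp_rot: [179.6, 0.1, 96.2]
ft_force: [0.4, 0.1, -0.3]
finger_gap: 85.3
shift m [-0.3466  0.0996 -0.0013] turn rad -0.001 | rows 8 t 34.3 pos [483.8 327.1 257.5] rot [1.7965e+02 1.1000e-01 9.6220e+01] gap 85.3 F [-0.3  0.3  0.4]
```

View pics/s16z.png

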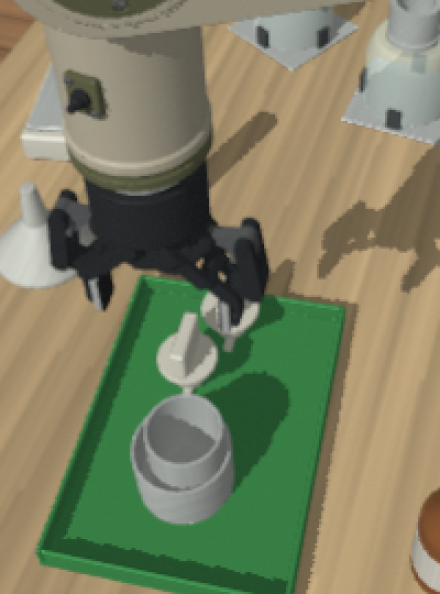

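View pics/w16.png

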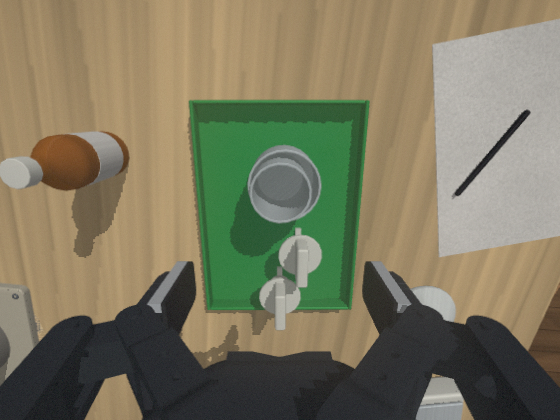

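```bash
python3 -m jog '[[-0.015,0.004,0,0,1],[-0.045,0.013,0,0,1],[-0.085,0.024,0,0,1],[-0.125,0.036,0,0,1],[-0.165,0.047,0,0,1],[-0.205,0.059,0,0,1],[-0.245,0.07,0,0,1],[-0.285,0.082,0,0,1],[-0.315,0.09,0,0,1],[-0.335,0.096,0,0,1],[-0.3466,0.0996,0,0,1],[-0.3466,0.0996,0,0,1],[-0.3466,0.0996,0,0,1],[-0.3466,0.0996,0,0,1]]'; python3 - <<'E'
from h import *
s=snap('wrist','w17');go(620.3,-6.6,109,96.3);print(proj(s,(620.3,-6.6,144)))
a=cv2.imread('pics/w17.png');cv2.imwrite('pics/w17z.png',cv2.resize(a[130:330,180:380],None,fx=2.9,fy=2.9,interpolation=3))
E
```

```text
time: 35.7
tool_pos: [620.0, -5.5, 258.7]
tcp_rot: [179.7, 0.1, 96.3]
ft_force: [-0.7, -0.5, -0.5]
finger_gap: 85.7
shift m [-0.001  -0.0008  0.1498] turn rad 0.0 | rows 3 t 35.75 pos [620.1  -5.4 258.8] rot [1.7965e+02 9.0000e-02 9.6310e+01] gap 85.2 F [-0.5  0.4 -0.3]
[277.7 205.7]
```

View pics/w17z.png

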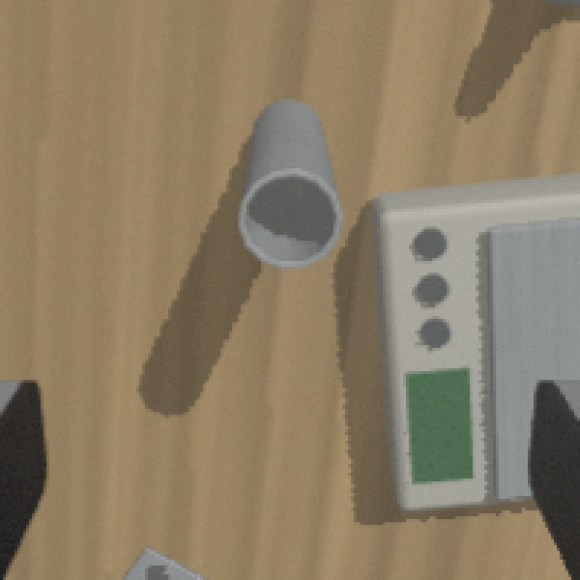

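```bash
python3 -m jog '[[-0.001,0.0003,0.03,0,1],[-0.001,0.0003,0.07,0,1],[-0.001,0.0003,0.105,0,1],[-0.001,0.0003,0.13,0,1],[-0.001,0.0003,0.145,0,1],[-0.001,0.0003,0.15,0,1],[-0.001,0.0003,0.15,0,1],[-0.001,0.0003,0.15,0,0.2],[-0.001,0.0003,0.15,0,0.2],[-0.001,0.0003,0.15,0,0.2],[-0.001,0.0003,0.15,0,0.2],[-0.001,0.0003,0.15,0,0.2],[-0.001,0.0003,0.15,0,0.2],[-0.001,0.0003,0.15,0,0.2]]' 40;python3 -c "
from h import *
go(620,-6,250)"
```

```text
time: 37.15
tool_pos: [622.1, -6.7, 109.9]
tcp_rot: [179.6, 0.1, 96.3]
ft_force: [-1.2, -0.9, 6.0]
finger_gap: 32.0
shift m [ 0.0006 -0.001  -0.1401] turn rad 0.0 | rows 3 t 37.15 pos [622.1  -6.7 109.9] rot [1.7955e+02 1.2000e-01 9.6310e+01] gap 32.0 F [-1.2 -0.9  6. ]
```

Gripped with a 32 mm gap. I'll lift it and re-measure the nest from above.

```bash
python3 -m jog '[[0,0,-0.01,0,0.2],[0,0,-0.03,0,0.2],[0,0,-0.06,0,0.2],[0,0,-0.1,0,0.2],[0,0,-0.13,0,0.2],[0,0,-0.15,0,0.2],[0,0,-0.15,0,0.2],[0,0,-0.15,0,0.2],[0,0,-0.15,0,0.2]]'; python3 - <<'E'
from h import *
s=snap('top','t18');q=snap('side','s18')
a=cv2.imread('pics/t18.png');cv2.imwrite('pics/t18z.png',cv2.resize(a[165:270,120:320],None,fx=4,fy=4,interpolation=3))
a=cv2.imread('pics/s18.png');cv2.imwrite('pics/s18z.png',cv2.resize(a[150:420,150:350],None,fx=2.2,fy=2.2,interpolation=3))
E
```

```text
time: 38.05
tool_pos: [619.9, -6.4, 257.6]
tcp_rot: [179.7, 0.1, 96.3]
ft_force: [0.2, -1.0, -0.8]
finger_gap: 32.2
```

View pics/t18z.png

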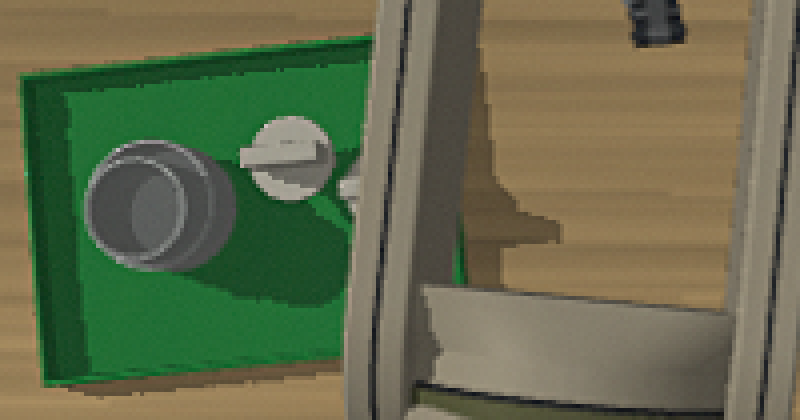

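View pics/s18z.png

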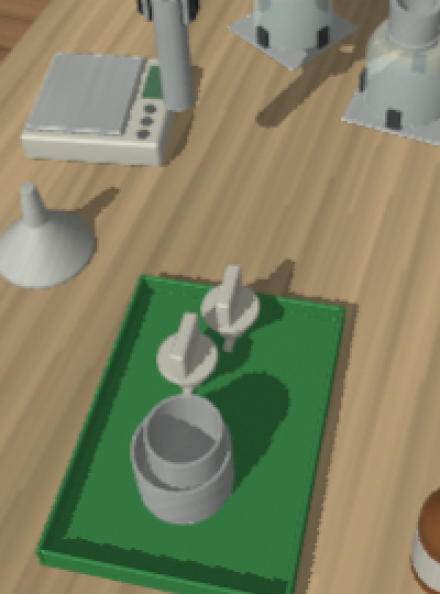

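```bash
python3 - <<'E'
from h import *
s=load('t18');Z=lambda u,v,z:onz(s,*zp(u,v,120,165,4),z)
A,B=Z(85,211,97),Z(187,211,97);C,D=Z(136,157,97),Z(136,266,97);print((A+B)/2,np.linalg.norm(A-B),(C+D)/2,np.linalg.norm(C-D))
s=load('s18');Z=lambda u,v,z:onz(s,*zp(u,v,150,150,2.2),z)
A,B=Z(143,442,97),Z(225,442,97);C,D=Z(184,396,97),Z(184,488,97);print((A+B)/2,np.linalg.norm(A-B),(C+D)/2,np.linalg.norm(C-D))
go(484.5,327.5,257.5,96.3)
E
```

```text
[484.15 325.1   97.  ] 67.80066371356553 [483.95 325.    97.  ] 70.72291000800229
[480.5  336.95  97.  ] 68.9791997634069 [481.   335.55  97.  ] 83.84157679814948
shift m [ 0.3467 -0.098  -0.0008] turn rad 0.0 | rows 8 t 38.15 pos [620.   -6.4 257.6] rot [1.7975e+02 7.0000e-02 9.6310e+01] gap 31.8 F [ 0.   0.2 -1.1]
```

```bash
python3 -m jog '[[0.015,-0.004,0,0,0.2],[0.045,-0.013,0,0,0.2],[0.08,-0.023,0,0,0.2],[0.12,-0.034,0,0,0.2],[0.16,-0.045,0,0,0.2],[0.2,-0.057,0,0,0.2],[0.24,-0.068,0,0,0.2],[0.275,-0.078,0,0,0.2],[0.305,-0.086,0,0,0.2],[0.325,-0.092,0,0,0.2],[0.339,-0.096,0,0,0.2],[0.3457,-0.0976,0,0,0.2],[0.3457,-0.0976,0,0,0.2],[0.3457,-0.0976,0,0,0.2],[0.3457,-0.0976,0,0,0.2]]'; python3 - <<'E'
from h import *
snap('wrist','w19');q=snap('side','s19');go(485,326.5,130,96.3)
a=cv2.imread('pics/s19.png');cv2.imwrite('pics/s19z.png',cv2.resize(a[200:420,150:350],None,fx=2.7,fy=2.7,interpolation=3))
E
```

```text
time: 39.65
tool_pos: [485.5, 325.5, 256.7]
tcp_rot: [179.7, 0.1, 96.2]
ft_force: [-0.2, -0.7, -1.0]
finger_gap: 31.9
shift m [ 0.0011 -0.0009  0.1267] turn rad -0.001 | rows 3 t 39.75 pos [485.5 325.7 256.7] rot [1.7975e+02 8.0000e-02 9.6230e+01] gap 31.8 F [ 0.1 -0.2 -2.1]
```

View pics/w19.png

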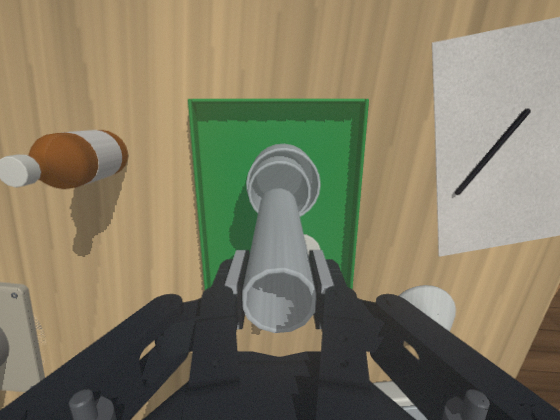

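View pics/s19z.png

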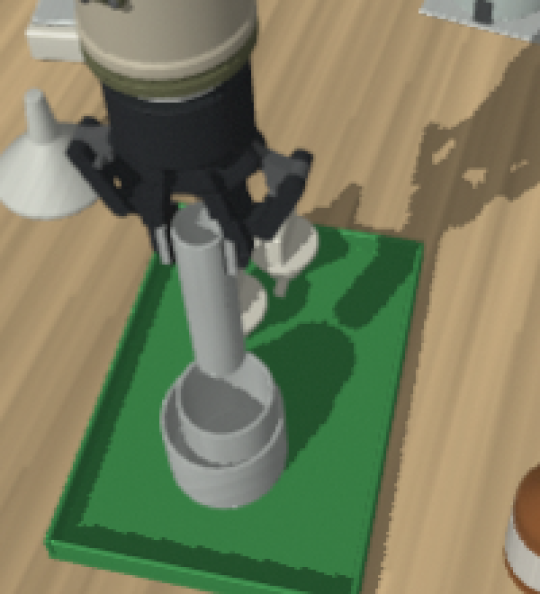

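```bash
python3 -m jog '[[0.001,-0.001,0.02,0,0.2],[0.001,-0.001,0.045,0,0.2],[0.001,-0.001,0.065,0,0.2],[0.001,-0.001,0.085,0,0.2],[0.001,-0.001,0.1,0,0.2],[0.001,-0.001,0.115,0,0.2],[0.001,-0.001,0.124,0,0.2],[0.001,-0.001,0.124,0,0.2],[0.001,-0.001,0.124,0,0.2]]'; python3 -m jog '[[0,0,0.003,0,0.2],[0,0,0.005,0,0.2],[0,0,0.005,0,0.2]]'
```

```text
time: 40.65
tool_pos: [485.2, 326.6, 133.3]
tcp_rot: [179.7, 0.1, 96.2]
ft_force: [0.9, -0.7, -0.9]
finger_gap: 32.3
time: 40.95
tool_pos: [485.3, 326.7, 128.4]
tcp_rot: [179.7, 0.1, 96.2]
ft_force: [-0.1, -1.1, -1.3]
finger_gap: 32.1
```

```bash
python3 -m jog '[[0,0,0.002,0,0.2],[0,0,0.004,0,0.2],[0,0,0.004,0,0.2]]'
```

```text
time: 41.25
tool_pos: [485.1, 326.6, 124.0]
tcp_rot: [179.7, 0.1, 96.2]
ft_force: [-0.4, 0.0, -1.3]
finger_gap: 31.8
```

```bash
python3 -m jog '[[0,0,0.001,0,0.2],[0,0,0.002,0,0.2],[0,0,0.002,0,0.2]]'
```

```text
time: 41.55
tool_pos: [485.4, 326.7, 122.9]
tcp_rot: [179.7, 0.1, 96.2]
ft_force: [-2.5, -0.9, 5.5]
finger_gap: 32.2
```

Contact at 123, as expected for fully down. I'll release.

```bash
python3 -m jog '[[0,0,0,0,0.4],[0,0,0,0,0.45],[0,0,0,0,0.5],[0,0,0,0,0.6],[0,0,0,0,0.8],[0,0,0,0,1],[0,0,0,0,1],[0,0,-0.01,0,1],[0,0,-0.03,0,1],[0,0,-0.06,0,1],[0,0,-0.1,0,1],[0,0,-0.14,0,1],[0,0,-0.17,0,1],[0,0,-0.18,0,1],[0,0,-0.18,0,1],[0,0,-0.18,0,1]]' 30; python3 -m jog '[[-0.03,0,0,0,1],[-0.07,0,0,0,1],[-0.11,0,0,0,1],[-0.15,0,0,0,1],[-0.19,0,0,0,1],[-0.23,0,0,0,1],[-0.27,0,0,0,1],[-0.31,0,0,0,1],[-0.35,0,0,0,1],[-0.38,0,0,0,1],[-0.4,0,0,0,1],[-0.4,0,0,0,1],[-0.4,0,0,0,1],[-0.4,0,0,0,1]]'; python3 - <<'E'
from h import *
s=snap('top','t20');q=snap('side','s20')
a=cv2.imread('pics/t20.png');cv2.imwrite('pics/t20z.png',cv2.resize(a[165:270,120:320],None,fx=4,fy=4,interpolation=3))
a=cv2.imread('pics/s20.png');cv2.imwrite('pics/s20z.png',cv2.resize(a[150:420,150:350],None,fx=2.2,fy=2.2,interpolation=3))
E
```

```text
time: 43.15
tool_pos: [484.0, 326.6, 301.6]
tcp_rot: [179.8, 0.1, 96.2]
ft_force: [-0.6, -0.5, -0.2]
finger_gap: 85.0
time: 44.55
tool_pos: [527.0, -70.0, 301.0]
tcp_rot: [179.9, 0.0, 96.3]
ft_force: [-0.2, -0.3, -0.6]
finger_gap: 85.6
```

View pics/t20z.png

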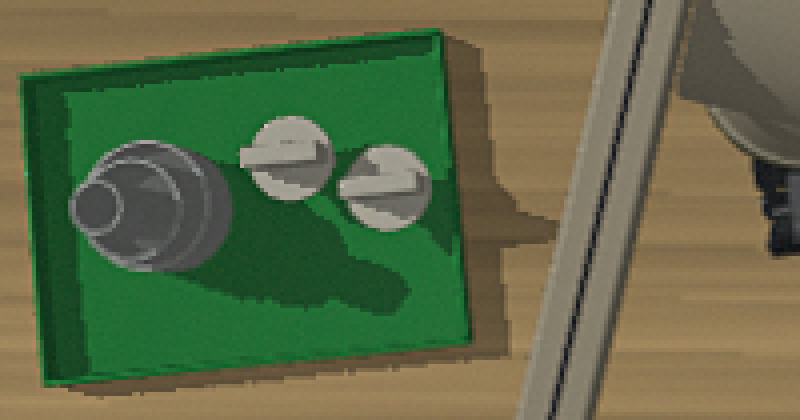

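View pics/s20z.png

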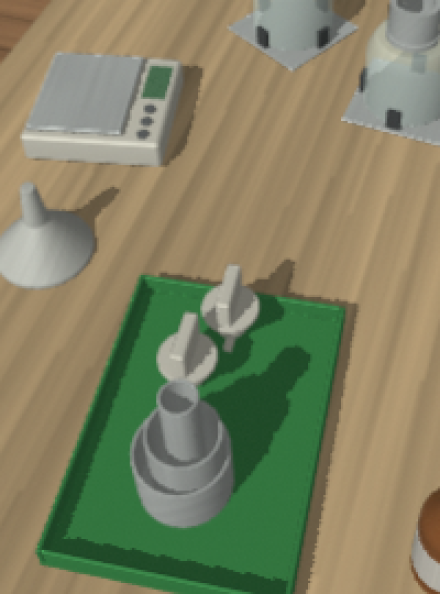

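```bash
python3 - <<'E'
from h import *
s=load('t20');Z=lambda u,v,z:onz(s,*zp(u,v,120,165,4),z)
print('slim',Z(96,208,157),'wide',Z(135,212,97),'big',Z(149,206,65))
r.hand_in(); print(r.sense()['time'])
E
```

```text
slim [483.  330.3 157. ] wide [483.5 325.6  97. ] big [489.1 326.7  65. ]
the job is handed in; nothing more can be done
the job is handed in; nothing more can be done
```

I handed the job in at about 45 s. By my checks everything is in place, but `hand_in` reports no verdict.

- **Stoppers:** I twisted each one about 72° anticlockwise and it lifted straight out with only its own weight on the wrist. Both stand upright on their feet in the empty half of the tray. I could not read the seat joints, so the break-free rests on the twist angle and how easily they came out.
- **Beakers:** Only the wide and slim ones were on the bench; the middle one was absent. I put the wide one into the big one, then the slim one into the wide one. Each touched down at the height expected for fully down.
- **Last pictures:** The nest is upright in the tray. Measured rim centres (x, y, mm) are slim (483, 330), wide (484, 326) and big (489, 327), so all are within the limits. I saw no sign of movement in the scale, funnel or bottle, and the gripper was well clear.
- **Disagreements:** The cameras differed by up to about 5 mm on the grip of one stopper and on the big beaker. For the nested wide beaker's rim, the side view was about 12 mm off the top view. I used averages or the gripper's own position there, and the fits went in without force. The tool also carried up to about 1° of tilt, which made no difference.
- **Knock:** I saw no sign of the wide or big beaker being knocked aside.

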